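# Change over the die plates of two forming tools and make up the round one

### The arm

A 6-joint arm with a two-finger parallel gripper is mounted at the origin on a cart in front of the work surface, level with it; the furniture and walls round the work are solid. World frame = base frame: x ahead of the robot, y to its left, z up, the work surface at z = 0. Lengths are in m, angles in rad, forces in N, time in s.
With the tool pointing down it reaches from about 0.35 to 0.875 m from the base axis. Payload 4.2 kg.
Tool frame: the origin (TCP) lies midway between the tips of the shut fingers; the grasp point (between the pads) lies 19 mm behind it; z points along the fingers, y is the direction in which the jaws open and shut (so a half turn about z gives the same grasp; the last joint's range is limited). The gripper opens to 87 mm and grips with 3 to 60 N. Pads are 19 mm wide; open, the fingers measure 117 mm over their backs; the gripper's body (75 mm by 190 mm) begins 51 mm behind the grasp point.
Start: joints at [1.511, 0.385, 0.008, 0, -1.194, -0.259], TCP at [0.196, 0.593, 0.223] pointing down, gripper open.
Joint ranges: [-3.14, 3.14], [-1.21, 2.06], [-1.07, 1.41], [-3.16, 2.05], [-2.99, -0.16], [-3.1, 3.1]. Speed limits (rad/s): [2.79, 2.79, 3.14, 3.14, 3.14, 3.14].

### API

Orientations are given as a unit quaternion [x, y, z, w].
In Python, from station import * gives the robot as it stands.
- The arm moves only by the tool play_rows, never from a script. Its arguments are lists of equal length, an entry for each row: "xyz": the shift along the tool's x, y, z as a fraction of full scale, a list of three; "rotation": the turn, a rotation vector about the tool's x, y, z as a fraction of full scale, a list of three; "hand": the gripper command: -1 is fully open, 1 is shut, values between are in proportion. In form: {"xyz": [[x, y, z], ...], "rotation": [[ax, ay, az], ...], "hand": [hand, ...]}. A call has exactly 10 rows; each row is the pose to reach, as a shift and turn from the pose measured when the call began, along the tool's axes at that moment; what a row does not reach only later rows make up. Full scale, the value 1, is 0.25 m for a shift and 60 degrees for a turn. A row lasts 1/12 s, in which the tool goes at most 41.7 mm and 7.16 degrees, less where a joint would pass 70% of its speed; a pose out of reach is approached as far as the arm can. A call with a number of a shift or a turn outside -1 to 1 is refused whole. A call with a gripper value outside its range is refused whole. The fingers move at their own pace and stop on an object; "grip_force" is the grip in N (left out, the last holds). Time passes only in rows, so rows that repeat a pose let the fingers close, or fill a call up. It gives the time, the measured TCP pose, the force and the opening at its end, in the units of the state.
- observe(): the state, without advancing time (a new reading comes with each control period).
- grab_frame(name): name is "side" or "top"; returns (picture, depth): 384x512x3 uint8, red, green, blue; 384x512 float32, m along the optical axis (not along the pixel's ray), 0 where there is no reading.
- camera_model(name): a dict with "fx", "fy", "cx", "cy" (pixels), "camera_from_world" (4x4, takes a point from world to camera coordinates). Camera axes: x right, y up, looking along -z (the intrinsics and any distortion apply to the point x, -y, -z); pixel columns grow to the right and rows downward; lengths in m; the calibration is good to about 2 mm. A picture is of the moment at which its call begins. camera_model takes no time and is no camera call.
- hand_in(): hands the job in, once; it reports no verdict.
The state is a dict: "time_s": time; "joints": joint angles; "qvel": joint speeds; "tau": joint torques, N m; "tcp_pos": TCP position; "ee_rot": TCP orientation; "ft_force": force on the tool from outside, world axes, zero at the start; "ft_torque": the same for the moment, N m; "grip_width": finger opening in m.
Only numpy, scipy, OpenCV 4.12 (cv2) and the standard library are available. Lean on these libraries where they do the work, as an engineer would, in place of code of your own. Each camera call takes 0.05 s, during which the arm holds its last target. There are 200 camera calls.

### The job

The die plates of the two small forming tools have been put on each other's beds: change them over, so that the plate with the round opening lies on the bed with the round brass pad and the plate with the square opening on the bed with the square pad, each lowered over the four posts until it lies flat on the collars. Then make the round tool ready for the hammer: lower the guide plate, which lies on the worktop, over the same posts onto its die plate and stand the round punch in the guide plate's bore, right down on the pad. Leave the square punch standing where it is.

Things in the scene. Friction and masses are not known exactly. Their poses are not given: they have to be found in the camera images.
- round_bed: Fixed tool bed with a round brass pad (27 mm across, top z = 30 mm) amid four posts at x +-21, y +-38 mm: unyielding collars, tops z = 34 mm; above them 8 mm pins, tapering from z = 60 to a blunt nose at 68 mm. Dark steel base 78 (x) x 136 (y) x 14 mm. Origin: centre of its underside, on the worktop, z up. The pad shows through the plate lying on it: at the start the one with the SQUARE opening.
- square_bed: Fixed tool bed like the round one (same base, posts, collars, heights), but its brass pad is square, 24 x 24 mm, top z = 30 mm. Origin: centre of the base's underside, on the worktop; y along the 136 mm side, z up. At the start the plate with the ROUND opening lies on it.
- round_plate_c (a point): Centre (half-way up) of the loose steel die plate with the 34 mm round opening: 60 (x) x 94 (y) x 12 mm, post holes of 12 mm at x +-21, y +-38 mm; fits either way round. Grip across the 60 mm width, mid-length. Seated on the collars this point is 40 mm above the bed's origin.
- square_plate_c (a point): Centre (half-way up) of the loose steel die plate with the 30 x 30 mm square opening; outline, thickness and post holes as the other die plate: 60 (x) x 94 (y) x 12 mm. Seated on the collars this point is 40 mm above the bed's origin.
- guide_plate_c (a point): Centre (half-way up) of the loose aluminium guide plate, flat on the worktop at the start; bigger than the die plates: 66 (x) x 104 (y) x 12 mm, the same four post holes, 28 mm round bore in the middle; fits either way round. Lying on a seated die plate this point is 52 mm above the bed's origin.
- round_punch_c (a point): Centre (half-way up) of the loose round punch, upright on the worktop: steel bar 24 mm across, 90 mm long, foot bevelled to 14 mm; goes in foot down as it stands. Grip its upper third (about 25 mm above this point) to keep fingers clear of the posts. Standing on the pad this point is 75 mm above the bed's origin.
- square_punch_c (a point): Centre (half-way up) of the square punch, loose, standing upright on the worktop: steel bar 20 x 20 x 90 mm. It stays where it is.
- cork_mat: Empty cork mat, fixed, 92 mm (x) x 128 mm (y), 3 mm thick: a free spot large enough to park one die plate. Origin: centre of its underside, on the worktop.
Things that resemble listed ones, but are neither listed nor needed, are in the scene too. Leave any green look-alike of the part that bears round_punch_c alone.

How it is judged:
By the outcome, as a careful person would: the job done as asked, in the order asked, and still so for the second after the job is handed in, with the robot touching nothing.
It also fails if it takes over 139 s, if anything falls off the work surface, if the arm or the gripper's body presses on something with over 40 N, if the wrist force passes 120 N, or if a joint passes its speed limit or range.

## Working session

There is one attempt and no reset: what is moved stays moved. The work goes in short steps, Python scripts to look and compute and a tool call to move; the robot and the scene stay as the last step left them, time stands still between calls to the robot, and variables do not carry over. Pictures are saved under pics/ and viewed, about 12 in all and at most 16, crops included, and the job is handed in when it is done.

Besides the shell and the picture viewer there is one more tool, called after ">>>" by a JSON object that holds its "fn" and its "kwargs", one argument or row to a line. play_rows: Moves the arm, as the interface text tells. Shift numbers are shares of 0.25 m and turn numbers shares of 60 degrees, none past 1 either way. Its arguments: {"type":"object","properties":{"xyz":{"type":"array","items":{"type":"array","items":{"type":"number"}}},"rotation":{"type":"array","items":{"type":"array","items":{"type":"number"}}},"hand":{"type":"array","items":{"type":"number"}},"grip_force":{"type":"number"}},"required":["xyz","rotation","hand"]}

```bash
mkdir -p pics; ls; python3 - <<'E'
from station import *
import cv2,numpy as np
s=observe();print({k:np.round(v,4).tolist() for k,v in s.items()})
for n in("top","side"):
    p,d=grab_frame(n);np.savez('f_%s0.npz'%n,p=p,d=d)
    cv2.imwrite(f'pics/{n}0.png',p[:,:,::-1]);m=camera_model(n);print(n,m)
E
```

```text
pics
{'time_s': 0.0, 'joints': [1.5106, 0.3856, 0.0067, -0.0006, -1.194, -0.2586], 'qvel': [-0.0011, -0.0006, 0.0001, -0.0017, -0.0002, 0.0004], 'tau': [0.0009, -39.0668, 18.7403, 4.2196, 0.011, -0.0002], 'tcp_pos': [0.1957, 0.593, 0.2215], 'ee_rot': [0.9873, -0.1588, -0.0002, 0.0011], 'ft_force': [0.3617, -0.1533, -0.0877], 'ft_torque': [-0.043, -0.0192, -0.0059], 'grip_width': 0.0875}
top {'fx': 469.61689923779767, 'fy': 469.61689923779767, 'cx': 263.98543978711484, 'cy': 202.302455270414, 'camera_from_world': array([[-0.02136836, -0.99941781, -0.0265978 ,  0.06332691],
       [ 0.98279   , -0.02588054,  0.18290438, -0.53392254],
       [-0.18348626, -0.02223169,  0.98277085, -1.05214361],
       [ 0.        ,  0.        ,  0.        ,  1.        ]])}
side {'fx': 454.4271716041763, 'fy': 454.4271716041763, 'cx': 257.47991400807143, 'cy': 192.99587014298032, 'camera_from_world': array([[ 0.99826848, -0.05753685,  0.01222912, -0.5087223 ],
       [ 0.01918824,  0.51505531,  0.85694214, -0.08391759],
       [-0.05560443, -0.85522368,  0.51526751, -1.06338694],
       [ 0.        ,  0.        ,  0.        ,  1.        ]])}
```

View pics/top0.png

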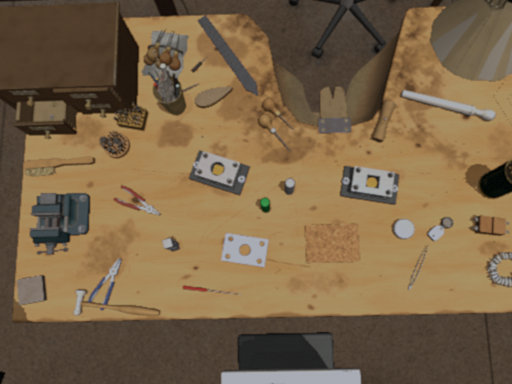

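View pics/side0.png

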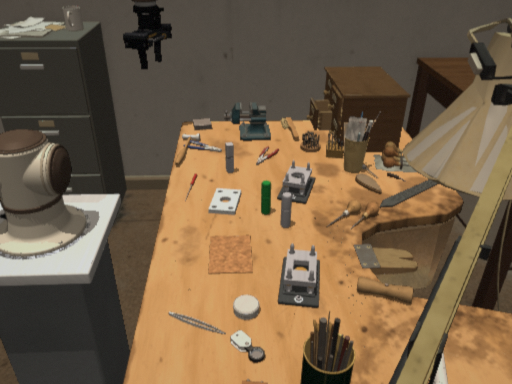

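```bash
cat > h.py <<'E'
from station import *
import cv2,numpy as np
def px2w(n,uv,z):
    m=camera_model(n);T=m['camera_from_world'];R=T[:3,:3];c=-R.T@T[:3,3]
    uv=np.atleast_2d(np.array(uv,float))
    d=np.c_[(uv[:,0]-m['cx'])/m['fx'],-(uv[:,1]-m['cy'])/m['fy'],-np.ones(len(uv))]@R
    return (c+d*((z-c[2])/d[:,2])[:,None])[:,:2]
def w2px(n,P):
    m=camera_model(n);T=m['camera_from_world'];q=np.atleast_2d(P)@T[:3,:3].T+T[:3,3]
    return np.c_[m['cx']+m['fx']*q[:,0]/-q[:,2],m['cy']-m['fy']*q[:,1]/-q[:,2]]
def crop(p,u0,v0,w,h,s,fn):
    cv2.imwrite(fn,cv2.resize(p[v0:v0+h,u0:u0+w,::-1],None,fx=s,fy=s,interpolation=cv2.INTER_CUBIC))
E
python3 - <<'E'
from h import *
p=np.load('f_top0.npz')['p'];crop(p,150,140,260,140,3,'pics/c1.png')
p=np.load('f_side0.npz')['p'];crop(p,190,130,150,190,3,'pics/c2.png')
E
```

```text
(no output)
```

View pics/c1.png

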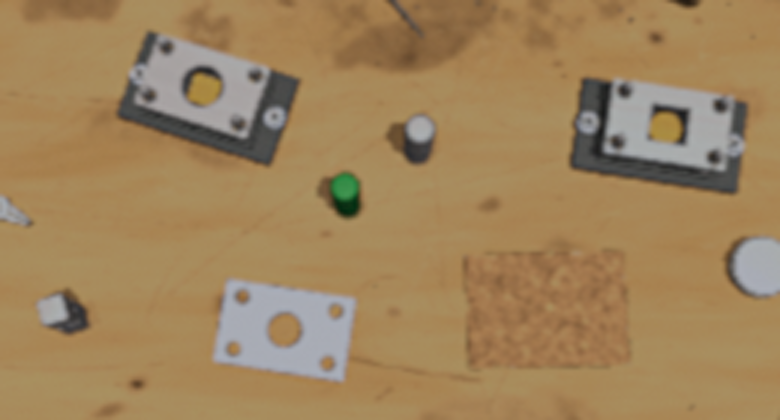

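View pics/c2.png

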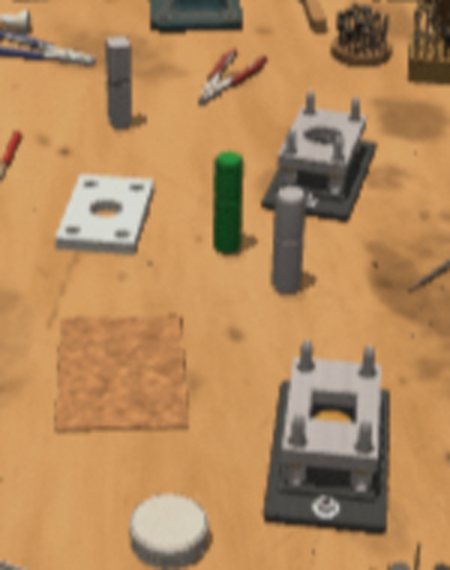

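```bash
python3 - <<'E'
from h import *
p=np.load('f_top0.npz')['p'];hsv=cv2.cvtColor(p,cv2.COLOR_RGB2HSV)
S=hsv[...,1].astype(int);V=hsv[...,2].astype(int)
def rect(mask,box,z):
    u0,v0,u1,v1=box;m=np.zeros_like(mask);m[v0:v1,u0:u1]=mask[v0:v1,u0:u1]
    n,l,st,c=cv2.connectedComponentsWithStats(m);i=1+st[1:,4].argmax();m=(l==i).astype(np.uint8)
    cs=cv2.findContours(m,cv2.RETR_EXTERNAL,cv2.CHAIN_APPROX_NONE)[0][0][:,0]
    w=px2w('top',cs,z);r=cv2.minAreaRect((w*1000).astype(np.float32));return r,st[i]
br=((S<50)&(V>125)).astype(np.uint8)
for n,b,z in(("roundplate@sqbed",(185,145,255,195),.046),("sqplate@rdbed",(335,155,405,210),.046),("guide",(215,228,275,275),.012),("punch",(280,172,300,198),.09),("sqpunch",(155,230,185,255),.09)):
    print(n,rect(br,b,z))
gr=((hsv[...,0]>45)&(hsv[...,0]<85)&(S>120)).astype(np.uint8)
print('green',rect(gr,(250,190,280,215),.09))
dk=((V<100)&(S<90)).astype(np.uint8)
for n,b in(("sqbed",(180,140,260,200)),("rdbed",(330,150,410,212))):
    print(n,rect(dk|br,b,.014))
print('V pins',); 
np.set_printoptions(linewidth=250)
print(V[150:192,196:246][::1]) if 0 else None
# cork
ck=p[242,332];print(ck,hsv[242,332],hsv[242,300])
for n,(a,b) in dict(L=(190,145),R=(335,158)).items():
    big=np.kron(np.ones((1,1)),V[b:b+55,a:a+70])
    cv2.imwrite(f'pics/{n}.png',cv2.resize(p[b:b+55,a:a+70,::-1],None,fx=8,fy=8,interpolation=cv2.INTER_CUBIC))
a=cv2.imread('pics/L.png');b=cv2.imread('pics/R.png');cv2.imwrite('pics/LR.png',cv2.resize(np.vstack([a,b]),None,fx=.68,fy=.68))
E
```

```text
roundplate@sqbed (((624.148193359375, 166.79336547851562), (105.44149780273438, 60.258445739746094), 70.40325164794922), array([193, 152,  47,  34, 763], dtype=int32))
sqplate@rdbed (((579.3938598632812, -212.44442749023438), (106.56046295166016, 60.150856018066406), 79.26126861572266), array([351, 166,  47,  31, 796], dtype=int32))
guide (((429.2048645019531, 100.66203308105469), (105.73799896240234, 67.40265655517578), 79.61976623535156), array([ 221,  233,   48,   34, 1102], dtype=int32))
punch (((573.2630615234375, -10.522171020507812), (18.191041946411133, 18.679218292236328), 88.28414916992188), array([286, 178,   9,   9,  64], dtype=int32))
sqpunch (((441.5694274902344, 269.1459045410156), (20.08849334716797, 18.94175148010254), 17.19447898864746), array([162, 238,  10,  11,  75], dtype=int32))
green (((522.793212890625, 48.658836364746094), (20.37421226501465, 29.842941284179688), 88.52082824707031), array([260, 198,  10,  14, 101], dtype=int32))
sqbed (((621.3872680664062, 161.33346557617188), (134.2332000732422, 76.93556213378906), 70.40326690673828), array([ 189,  151,   60,   44, 1419], dtype=int32))
rdbed (((580.7314453125, -205.5550537109375), (134.7886199951172, 79.01299285888672), 79.48194885253906), array([ 341,  166,   58,   38, 1519], dtype=int32))
V pins
[167 135  89] [ 18 119 167] [ 18 118 168]
```

View pics/LR.png

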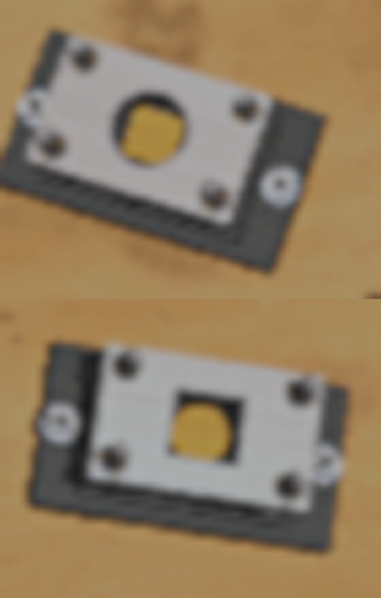

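```bash
cat >> h.py <<'E'
from scipy.ndimage import map_coordinates
def edges(p,c,yaw,hx,hy,z,pol,r=.006,frac=.6,cam='top'):
    """refine rectangle: c world centre, yaw of its x axis, half sizes; pol=+1 bright inside. Returns offsets (outward, mm) & angle corr (deg) per side"""
    g=cv2.cvtColor(p,cv2.COLOR_RGB2GRAY).astype(float)
    X=np.array([np.cos(yaw),np.sin(yaw)]);Y=np.array([-X[1],X[0]]);out={}
    for nm,n,t,h,l in(('+x',X,Y,hx,hy),('-x',-X,Y,hx,hy),('+y',Y,X,hy,hx),('-y',-Y,X,hy,hx)):
        s=np.linspace(-frac*l,frac*l,25);d=np.arange(-r,r+1e-9,.0004);pts=[]
        for a in s:
            w=np.array([np.r_[np.array(c)+n*(h+e)+t*a,z] for e in d]);uv=w2px(cam,w)
            q=map_coordinates(g,[uv[:,1],uv[:,0]],order=1);k=-pol*np.gradient(q);k[k<0]=0
            i=k.argmax()
            if 1<i<len(d)-2 and k[i]>1.0:
                sl=slice(max(0,i-5),i+6);pts.append((a,(k[sl]*d[sl]).sum()/k[sl].sum()))
        pts=np.array(pts)
        if len(pts)<6: out[nm]=None;continue
        for _ in range(3):
            f=np.polyfit(pts[:,0],pts[:,1],1);e=np.abs(np.polyval(f,pts[:,0])-pts[:,1]);pts=pts[e<=max(.0007,2*np.median(e))]
        out[nm]=(round(1e3*f[1],2),round(np.degrees(np.arctan(f[0])),2),len(pts))
    return out
def fit(p,c,yaw,hx,hy,z,pol,it=3,use=('+x','-x','+y','-y'),**k):
    c=np.array(c,float)
    for _ in range(it):
        o=edges(p,c,yaw,hx,hy,z,pol,**k)
        X=np.array([np.cos(yaw),np.sin(yaw)]);Y=np.array([-X[1],X[0]])
        dx=[s*o[n][0] for n,s in(('+x',1),('-x',-1)) if n in use and o[n]];dy=[s*o[n][0] for n,s in(('+y',1),('-y',-1)) if n in use and o[n]]
        # angle: line offset grows outward with t: +x side slope +a means rotating -a
        an=[s*o[n][1]*w for n,s,w in(('+x',-1,hy),('-x',1,hy),('+y',1,hx),('-y',-1,hx)) if n in use and o[n]]
        wt=[w for n,w in(('+x',hy),('-x',hy),('+y',hx),('-y',hx)) if n in use and o[n]]
        c=c+X*np.mean(dx or 0)*1e-3+Y*np.mean(dy or 0)*1e-3;yaw+=np.radians(sum(an)/sum(wt)) if wt else 0
    return c.round(4),round(np.degrees(yaw),2),o
E
python3 - <<'E'
from h import *
p=np.load('f_top0.npz')['p'];R=np.radians
print('rp',fit(p,(.625,.1685),R(-19.6),.030,.047,.046,1))
print('sp',fit(p,(.579,-.210),R(-9),.030,.047,.046,1))
print('gd',fit(p,(.429,.1007),R(-9),.033,.052,.012,1))
print('sqbed',fit(p,(.621,.1613),R(-19.6),.039,.068,.014,-1,frac=.8))
print('rdbed',fit(p,(.5807,-.2055),R(-9),.039,.068,.014,-1,frac=.8))
print('cork',px2w('top',[(305,223),(358,223),(305,262),(359,263)],.003))
for n,b,z in(("punch",(289.8,182.3),.09),):print(px2w('top',b,.09))
E
```

```text
rp (array([0.6224, 0.162 ]), np.float64(-20.13), {'+x': (np.float64(0.66), np.float64(-0.45), 23), '-x': (np.float64(0.46), np.float64(0.74), 25), '+y': (np.float64(1.32), np.float64(-2.12), 15), '-y': (np.float64(1.33), np.float64(-0.09), 23)})
sp (array([ 0.5803, -0.2066]), np.float64(-11.19), {'+x': (np.float64(0.35), np.float64(-0.38), 25), '-x': (np.float64(0.21), np.float64(0.06), 25), '+y': (np.float64(1.16), np.float64(0.01), 23), '-y': (np.float64(0.96), np.float64(0.84), 14)})
gd (array([0.4289, 0.1005]), np.float64(-10.29), {'+x': (np.float64(-0.35), np.float64(-0.1), 24), '-x': (np.float64(-0.35), np.float64(0.39), 25), '+y': (np.float64(0.25), np.float64(-1.45), 19), '-y': (np.float64(0.22), np.float64(-0.49), 17)})
sqbed (array([0.618 , 0.1614]), np.float64(-19.17), {'+x': (np.float64(-1.97), np.float64(-0.9), 12), '-x': (np.float64(-1.94), np.float64(-0.5), 25), '+y': (np.float64(-0.7), np.float64(-0.61), 15), '-y': (np.float64(-0.64), np.float64(0.23), 17)})
rdbed (array([ 0.5779, -0.2046]), np.float64(-10.88), {'+x': (np.float64(-0.42), np.float64(0.19), 6), '-x': (np.float64(-0.39), np.float64(0.26), 25), '+y': (np.float64(-0.26), np.float64(-0.03), 18), '-y': (np.float64(-0.23), np.float64(0.09), 17)})
cork [[ 0.49044488 -0.04666157]
 [ 0.48723407 -0.17442978]
 [ 0.39658055 -0.04315643]
 [ 0.39128099 -0.17124603]]
[[ 0.57256709 -0.01004397]]
```

```bash
cat >> h.py <<'E'
from scipy.spatial.transform import Rotation as Ro
def Rt(yaw):
    c,s=np.cos(np.radians(yaw)),np.sin(np.radians(yaw));return Ro.from_matrix(np.array([[s,-c,0],[-c,-s,0],[0,0,-1]]))
def plan(wps):
    """wps: (x,y,z,yawdeg); prints shift/rot fractions, chained, 1st from measured pose"""
    s=observe();P=np.array(s['tcp_pos']);R=Ro.from_quat(s['ee_rot'])
    print('t',round(float(s['time_s']),2),'at',P.round(4),'f',np.round(s['ft_force'],1),'w',round(float(s['grip_width']),4))
    for w in wps:
        q=np.array(w[:3]);T=Rt(w[3]);print(w,'xyz',(R.inv().apply(q-P)/.25).round(3).tolist(),'rot',((R.inv()*T).as_rotvec()/np.pi*3).round(3).tolist(),'n',round(np.linalg.norm(q-P)/.0417,1));P=q;R=T
E
python3 - <<'E'
from h import *
# start yaw equiv: tool y at -108.3 => X_bed at 71.7
plan([(.33,.43,.22,40),(.45,.23,.22,0),(.53,.02,.2,-11),(.5803,-.2066,.16,-11.1),(.5803,-.2066,.035,-11.1)])
E
```

```text
t 0.1 at [0.1957 0.593  0.2216] f [-0.7 -0.4  0.2] w 0.0867
(0.33, 0.43, 0.22, 40) xyz [0.715, 0.451, 0.007] rot [0.002, -0.001, 0.529] n 5.1
(0.45, 0.23, 0.22, 0) xyz [0.921, 0.147, 0.0] rot [0.0, 0.0, 0.667] n 5.6
(0.53, 0.02, 0.2, -11) xyz [0.84, -0.32, 0.08] rot [-0.0, -0.0, 0.183] n 5.4
(0.5803, -0.2066, 0.16, -11.1) xyz [0.851, -0.37, 0.16] rot [0.0, 0.0, 0.002] n 5.6
(0.5803, -0.2066, 0.035, -11.1) xyz [0.0, 0.0, 0.5] rot [0.0, 0.0, 0.0] n 3.0
```

>>> {"fn": "play_rows", "kwargs": {
  "xyz": [
    [0.715,0.451,0.007],
    [0.715,0.451,0.007],
    [0.715,0.451,0.007],
    [0.715,0.451,0.007],
    [0.715,0.451,0.007],
    [0.715,0.451,0.007],
    [0.715,0.451,0.007],
    [0.715,0.451,0.007],
    [0.715,0.451,0.007],
    [0.715,0.451,0.007]
  ],
  "rotation": [
    [0,0,0.53],
    [0,0,0.53],
    [0,0,0.53],
    [0,0,0.53],
    [0,0,0.53],
    [0,0,0.53],
    [0,0,0.53],
    [0,0,0.53],
    [0,0,0.53],
    [0,0,0.53]
  ],
  "hand": [-1,-1,-1,-1,-1,-1,-1,-1,-1,-1],
  "grip_force": 50
}}

```text
time_s: 0.93
tcp_pos: [0.3294, 0.4309, 0.2198]
ee_rot: [0.906, -0.422, 0.0, 0.001]
ft_force: [0.6, 0.8, -0.2]
grip_width: 0.0871
```

>>> {"fn": "play_rows", "kwargs": {
  "xyz": [
    [0.92,0.147,0],
    [0.92,0.147,0],
    [0.92,0.147,0],
    [0.92,0.147,0],
    [0.92,0.147,0],
    [0.92,0.147,0],
    [0.92,0.147,0],
    [0.92,0.147,0],
    [0.92,0.147,0],
    [0.92,0.147,0]
  ],
  "rotation": [
    [0,0,0.667],
    [0,0,0.667],
    [0,0,0.667],
    [0,0,0.667],
    [0,0,0.667],
    [0,0,0.667],
    [0,0,0.667],
    [0,0,0.667],
    [0,0,0.667],
    [0,0,0.667]
  ],
  "hand": [-1,-1,-1,-1,-1,-1,-1,-1,-1,-1]
}}

```text
time_s: 1.77
tcp_pos: [0.4487, 0.2325, 0.22]
ee_rot: [0.708, -0.706, 0.0, 0.001]
ft_force: [-0.1, 0.2, -1.0]
grip_width: 0.0869
```

>>> {"fn": "play_rows", "kwargs": {
  "xyz": [
    [0.84,-0.32,0.08],
    [0.84,-0.32,0.08],
    [0.84,-0.32,0.08],
    [0.84,-0.32,0.08],
    [0.84,-0.32,0.08],
    [0.84,-0.32,0.08],
    [0.84,-0.32,0.08],
    [0.84,-0.32,0.08],
    [0.84,-0.32,0.08],
    [0.84,-0.32,0.08]
  ],
  "rotation": [
    [0,0,0.183],
    [0,0,0.183],
    [0,0,0.183],
    [0,0,0.183],
    [0,0,0.183],
    [0,0,0.183],
    [0,0,0.183],
    [0,0,0.183],
    [0,0,0.183],
    [0,0,0.183]
  ],
  "hand": [-1,-1,-1,-1,-1,-1,-1,-1,-1,-1]
}}

```text
time_s: 2.6
tcp_pos: [0.5292, 0.0243, 0.2006]
ee_rot: [-0.638, 0.77, -0.001, -0.001]
ft_force: [-0.4, 1.1, -0.3]
grip_width: 0.087
```

```bash
python3 - <<'E'
from h import *
plan([(.5803,-.2066,.12,-11.1),(.5803,-.2066,.035,-11.1)])
E
```

```text
t 2.6 at [0.5292 0.0243 0.2006] f [-0.4  1.1 -0.3] w 0.087
(0.5803, -0.2066, 0.12, -11.1) xyz [0.869, -0.372, 0.324] rot [0.0, -0.002, 0.007] n 6.0
(0.5803, -0.2066, 0.035, -11.1) xyz [0.0, 0.0, 0.34] rot [0.0, 0.0, 0.0] n 2.0
```

>>> {"fn": "play_rows", "kwargs": {
  "xyz": [
    [0.869,-0.372,0.324],
    [0.869,-0.372,0.324],
    [0.869,-0.372,0.324],
    [0.869,-0.372,0.324],
    [0.869,-0.372,0.324],
    [0.869,-0.372,0.324],
    [0.869,-0.372,0.324],
    [0.869,-0.372,0.324],
    [0.869,-0.372,0.324],
    [0.869,-0.372,0.324]
  ],
  "rotation": [
    [0,-0.002,0.007],
    [0,-0.002,0.007],
    [0,-0.002,0.007],
    [0,-0.002,0.007],
    [0,-0.002,0.007],
    [0,-0.002,0.007],
    [0,-0.002,0.007],
    [0,-0.002,0.007],
    [0,-0.002,0.007],
    [0,-0.002,0.007]
  ],
  "hand": [-1,-1,-1,-1,-1,-1,-1,-1,-1,-1]
}}

```text
time_s: 3.43
tcp_pos: [0.5808, -0.2049, 0.1209]
ee_rot: [-0.636, 0.771, -0.0, 0.001]
ft_force: [0.2, 0.7, -0.2]
grip_width: 0.0873
```

```bash
python3 - <<'E'
from h import *
plan([(.5803,-.2066,.035,-11.1)])
p,d=grab_frame('side');crop(p,220,200,120,120,5,'pics/g1.png')
E
```

```text
t 3.43 at [ 0.5808 -0.2049  0.1209] f [ 0.2  0.7 -0.2] w 0.0873
(0.5803, -0.2066, 0.035, -11.1) xyz [0.007, 0.001, 0.343] rot [-0.001, 0.001, 0.003] n 2.1
```

View pics/g1.png

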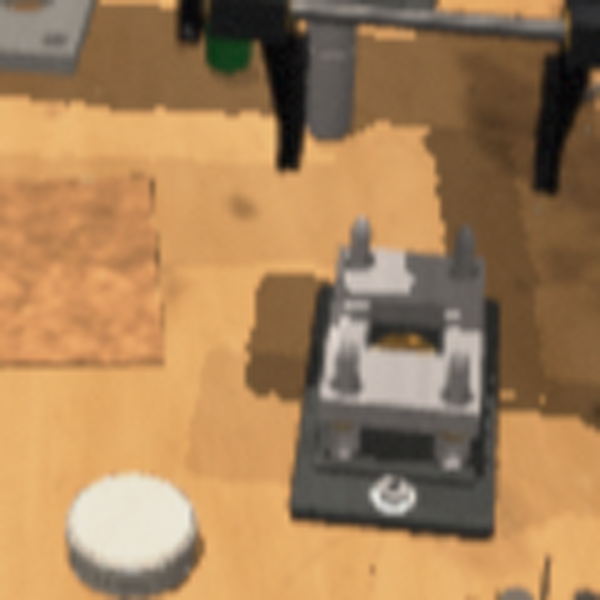

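>>> {"fn": "play_rows", "kwargs": {
  "xyz": [
    [0.006,0.001,0.05],
    [0.006,0.001,0.1],
    [0.006,0.001,0.15],
    [0.006,0.001,0.2],
    [0.006,0.001,0.25],
    [0.006,0.001,0.3],
    [0.006,0.001,0.33],
    [0.006,0.001,0.343],
    [0.006,0.001,0.343],
    [0.006,0.001,0.343]
  ],
  "rotation": [
    [0,0,0.003],
    [0,0,0.003],
    [0,0,0.003],
    [0,0,0.003],
    [0,0,0.003],
    [0,0,0.003],
    [0,0,0.003],
    [0,0,0.003],
    [0,0,0.003],
    [0,0,0.003]
  ],
  "hand": [-1,-1,-1,-1,-1,-1,-1,-1,-1,-1]
}}

```text
time_s: 4.32
tcp_pos: [0.581, -0.2058, 0.0361]
ee_rot: [-0.636, 0.772, -0.001, 0.001]
ft_force: [-0.3, -0.9, 0.1]
grip_width: 0.0876
```

>>> {"fn": "play_rows", "kwargs": {
  "xyz": [
    [0,0,0],
    [0,0,0],
    [0,0,0],
    [0,0,0],
    [0,0,0],
    [0,0,0],
    [0,0,0],
    [0,0,0],
    [0,0,0],
    [0,0,0]
  ],
  "rotation": [
    [0,0,0],
    [0,0,0],
    [0,0,0],
    [0,0,0],
    [0,0,0],
    [0,0,0],
    [0,0,0],
    [0,0,0],
    [0,0,0],
    [0,0,0]
  ],
  "hand": [0,1,1,1,1,1,1,1,1,1]
}}

```text
time_s: 5.15
tcp_pos: [0.5811, -0.2059, 0.0362]
ee_rot: [-0.636, 0.772, -0.001, 0.001]
ft_force: [0.1, 0.4, 2.4]
grip_width: 0.0594
```

```bash
python3 - <<'E'
from h import *
plan([])
s=observe();print(s['ft_torque'],(Ro.from_quat(s['ee_rot']).as_matrix()).round(3).tolist())
E
```

```text
t 5.15 at [ 0.5811 -0.2059  0.0362] f [0.1 0.4 2.4] w 0.0594
[ 0.03248154 -0.01280987  0.02027245] [[-0.192, -0.981, 0.003], [-0.981, 0.192, -0.0], [-0.0, -0.003, -1.0]]
```

>>> {"fn": "play_rows", "kwargs": {
  "xyz": [
    [0,0,-0.04],
    [0,0,-0.08],
    [0,0,-0.14],
    [0,0,-0.2],
    [0,0,-0.26],
    [0,0,-0.32],
    [0,0,-0.32],
    [0,0,-0.32],
    [0,0,-0.32],
    [0,0,-0.32]
  ],
  "rotation": [
    [0,0,0],
    [0,0,0],
    [0,0,0],
    [0,0,0],
    [0,0,0],
    [0,0,0],
    [0,0,0],
    [0,0,0],
    [0,0,0],
    [0,0,0]
  ],
  "hand": [1,1,1,1,1,1,1,1,1,1]
}}

```text
time_s: 5.98
tcp_pos: [0.58, -0.2057, 0.115]
ee_rot: [-0.636, 0.772, -0.0, 0.0]
ft_force: [0.8, 1.0, -1.5]
grip_width: 0.0594
```

```bash
python3 - <<'E'
from h import *
plan([(.441,-.109,.115,-11.1),(.441,-.109,.03,-11.1),(.441,-.109,.0045,-11.1)])
E
```

```text
t 5.98 at [ 0.58   -0.2057  0.115 ] f [ 0.8  1.  -1.5] w 0.0594
(0.441, -0.109, 0.115, -11.1) xyz [-0.273, 0.62, -0.0] rot [-0.001, 0.0, 0.001] n 4.1
(0.441, -0.109, 0.03, -11.1) xyz [0.0, 0.0, 0.34] rot [0.0, 0.0, 0.0] n 2.0
(0.441, -0.109, 0.0045, -11.1) xyz [0.0, 0.0, 0.102] rot [0.0, 0.0, 0.0] n 0.6
```

>>> {"fn": "play_rows", "kwargs": {
  "xyz": [
    [-0.046,0.103,0],
    [-0.09,0.206,0],
    [-0.137,0.31,0],
    [-0.18,0.413,0],
    [-0.228,0.517,0],
    [-0.273,0.62,0],
    [-0.273,0.62,0],
    [-0.273,0.62,0],
    [-0.273,0.62,0],
    [-0.273,0.62,0]
  ],
  "rotation": [
    [0,0,0],
    [0,0,0],
    [0,0,0],
    [0,0,0],
    [0,0,0],
    [0,0,0],
    [0,0,0],
    [0,0,0],
    [0,0,0],
    [0,0,0]
  ],
  "hand": [1,1,1,1,1,1,1,1,1,1]
}}

```text
time_s: 6.82
tcp_pos: [0.4419, -0.1092, 0.1148]
ee_rot: [-0.636, 0.772, -0.0, 0.0]
ft_force: [-0.0, -1.1, -1.7]
grip_width: 0.0594
```

>>> {"fn": "play_rows", "kwargs": {
  "xyz": [
    [0,0,0.07],
    [0,0,0.14],
    [0,0,0.21],
    [0,0,0.28],
    [0,0,0.34],
    [0,0,0.36],
    [0,0,0.38],
    [0,0,0.4],
    [0,0,0.4],
    [0,0,0.4]
  ],
  "rotation": [
    [0,0,0],
    [0,0,0],
    [0,0,0],
    [0,0,0],
    [0,0,0],
    [0,0,0],
    [0,0,0],
    [0,0,0],
    [0,0,0],
    [0,0,0]
  ],
  "hand": [1,1,1,1,1,1,1,1,1,1]
}}

```text
time_s: 7.65
tcp_pos: [0.4425, -0.1092, 0.0151]
ee_rot: [-0.636, 0.772, -0.0, 0.001]
ft_force: [0.5, -0.3, -0.9]
grip_width: 0.0593
```

```bash
python3 - <<'E'
from h import *
plan([(.441,-.109,.0045,-11.1)])
p,d=grab_frame('top');np.savez('f_top1.npz',p=p)
E
```

```text
t 7.65 at [ 0.4425 -0.1092  0.0151] f [ 0.5 -0.3 -0.9] w 0.0593
(0.441, -0.109, 0.0045, -11.1) xyz [0.0, 0.006, 0.043] rot [-0.002, 0.001, 0.0] n 0.3
```

>>> {"fn": "play_rows", "kwargs": {
  "xyz": [
    [0,0.004,0.01],
    [0,0.004,0.02],
    [0,0.004,0.03],
    [0,0.004,0.04],
    [0,0.004,0.042],
    [0,0.004,0.042],
    [0,0.004,0.042],
    [0,0.004,0.042],
    [0,0.004,0.042],
    [0,0.004,0.042]
  ],
  "rotation": [
    [0,0,0],
    [0,0,0],
    [0,0,0],
    [0,0,0],
    [0,0,0],
    [0,0,0],
    [0,0,0],
    [0,0,0],
    [0,0,0],
    [0,0,0]
  ],
  "hand": [1,1,1,1,1,1,1,1,1,1]
}}

```text
time_s: 8.53
tcp_pos: [0.4418, -0.109, 0.005]
ee_rot: [-0.636, 0.772, -0.001, 0.001]
ft_force: [-1.2, 1.4, 4.3]
grip_width: 0.0598
```

>>> {"fn": "play_rows", "kwargs": {
  "xyz": [
    [0,0,0],
    [0,0,0],
    [0,0,0],
    [0,0,0],
    [0,0,0],
    [0,0,0],
    [0,0,-0.1],
    [0,0,-0.3],
    [0,0,-0.5],
    [0,0,-0.5]
  ],
  "rotation": [
    [0,0,0],
    [0,0,0],
    [0,0,0],
    [0,0,0],
    [0,0,0],
    [0,0,0],
    [0,0,0],
    [0,0,0],
    [0,0,0],
    [0,0,0]
  ],
  "hand": [-1,-1,-1,-1,-1,-1,-1,-1,-1,-1]
}}

```text
time_s: 9.37
tcp_pos: [0.4442, -0.1092, 0.1351]
ee_rot: [-0.636, 0.772, -0.004, 0.004]
ft_force: [0.9, -0.4, 0.0]
grip_width: 0.087
```

```bash
python3 - <<'E'
from h import *
plan([(.49,.06,.18,-20.1),(.6235,.1615,.12,-20.1),(.6235,.1615,.035,-20.1)])
E
```

```text
t 9.37 at [ 0.4442 -0.1092  0.1351] f [ 0.9 -0.4  0. ] w 0.087
(0.49, 0.06, 0.18, -20.1) xyz [-0.699, -0.053, -0.177] rot [-0.011, 0.003, 0.152] n 4.3
(0.6235, 0.1615, 0.12, -20.1) xyz [-0.565, -0.362, 0.24] rot [0.0, 0.0, 0.0] n 4.3
(0.6235, 0.1615, 0.035, -20.1) xyz [0.0, 0.0, 0.34] rot [0.0, 0.0, 0.0] n 2.0
```

>>> {"fn": "play_rows", "kwargs": {
  "xyz": [
    [-0.7,-0.053,-0.177],
    [-0.7,-0.053,-0.177],
    [-0.7,-0.053,-0.177],
    [-0.7,-0.053,-0.177],
    [-0.7,-0.053,-0.177],
    [-0.7,-0.053,-0.177],
    [-0.7,-0.053,-0.177],
    [-0.7,-0.053,-0.177],
    [-0.7,-0.053,-0.177],
    [-0.7,-0.053,-0.177]
  ],
  "rotation": [
    [-0.011,0.003,0.152],
    [-0.011,0.003,0.152],
    [-0.011,0.003,0.152],
    [-0.011,0.003,0.152],
    [-0.011,0.003,0.152],
    [-0.011,0.003,0.152],
    [-0.011,0.003,0.152],
    [-0.011,0.003,0.152],
    [-0.011,0.003,0.152],
    [-0.011,0.003,0.152]
  ],
  "hand": [-1,-1,-1,-1,-1,-1,-1,-1,-1,-1]
}}

```text
time_s: 10.2
tcp_pos: [0.4895, 0.059, 0.1794]
ee_rot: [-0.572, 0.82, 0.0, -0.001]
ft_force: [-0.1, 0.5, 0.3]
grip_width: 0.0869
```

>>> {"fn": "play_rows", "kwargs": {
  "xyz": [
    [-0.565,-0.362,0.24],
    [-0.565,-0.362,0.24],
    [-0.565,-0.362,0.24],
    [-0.565,-0.362,0.24],
    [-0.565,-0.362,0.24],
    [-0.565,-0.362,0.24],
    [-0.565,-0.362,0.24],
    [-0.565,-0.362,0.24],
    [-0.565,-0.362,0.24],
    [-0.565,-0.362,0.24]
  ],
  "rotation": [
    [0,0,0],
    [0,0,0],
    [0,0,0],
    [0,0,0],
    [0,0,0],
    [0,0,0],
    [0,0,0],
    [0,0,0],
    [0,0,0],
    [0,0,0]
  ],
  "hand": [-1,-1,-1,-1,-1,-1,-1,-1,-1,-1]
}}

```text
time_s: 11.03
tcp_pos: [0.6227, 0.1595, 0.1206]
ee_rot: [-0.572, 0.82, 0.0, -0.0]
ft_force: [0.1, 0.0, -0.7]
grip_width: 0.0869
```

```bash
python3 - <<'E'
from h import *
plan([(.6235,.1615,.035,-20.1)])
p,d=grab_frame('top');np.savez('f_top2.npz',p=p)
q,d=grab_frame('side');np.savez('f_side2.npz',p=q)
h=cv2.cvtColor(p,cv2.COLOR_RGB2HSV)
y=((h[...,0]>18)&(h[...,0]<30)&(h[...,1]>130)&(h[...,2]>130)).astype(np.uint8)[150:215,335:410]
n,l,st,c=cv2.connectedComponentsWithStats(y);i=1+st[1:,4].argmax();print(st[1:],c[i])
print('pad',px2w('top',c[i]+[335,150],.030))
R=np.radians
print('sp on mat',fit(p,(.4420,-.1095),R(-11),.030,.047,.015,1))
print('rdbed',fit(p,(.578,-.2046),R(-11),.039,.068,.014,-1,frac=.8))
a=cv2.resize(p[155:210,335:410,::-1],None,fx=6,fy=6,interpolation=cv2.INTER_CUBIC);b=cv2.resize(q[235:310,270:330,::-1],None,fx=6,fy=6,interpolation=cv2.INTER_CUBIC)
v=np.zeros((450,a.shape[1]+b.shape[1],3),np.uint8);v[:a.shape[0],:a.shape[1]]=a;v[:b.shape[0],a.shape[1]:]=b;cv2.imwrite('pics/bed2.png',v)
E
```

```text
t 11.03 at [0.6227 0.1595 0.1206] f [ 0.1  0.  -0.7] w 0.0869
(0.6235, 0.1615, 0.035, -20.1) xyz [-0.008, -0.0, 0.342] rot [0.0, 0.0, -0.002] n 2.1
[[19 21  6  4 16]
 [51 26  5  4 12]
 [31 28 11 10 90]
 [16 37  7  5 16]
 [48 43  6  4 13]] [35.98888889 32.58888889]
pad [[ 0.58029145 -0.20622294]]
sp on mat (array([ 0.4413, -0.1105]), np.float64(-10.37), {'+x': (np.float64(-0.07), np.float64(0.33), 21), '-x': (np.float64(-0.04), np.float64(-0.02), 25), '+y': (np.float64(0.48), np.float64(0.84), 22), '-y': (np.float64(0.46), np.float64(-0.46), 21)})
rdbed (array([ 0.5785, -0.2047]), np.float64(-10.93), {'+x': (np.float64(0.14), np.float64(0.25), 17), '-x': (np.float64(0.14), np.float64(0.29), 25), '+y': (np.float64(-0.36), np.float64(0.1), 16), '-y': (np.float64(-0.32), np.float64(0.16), 19)})
```

View pics/bed2.png

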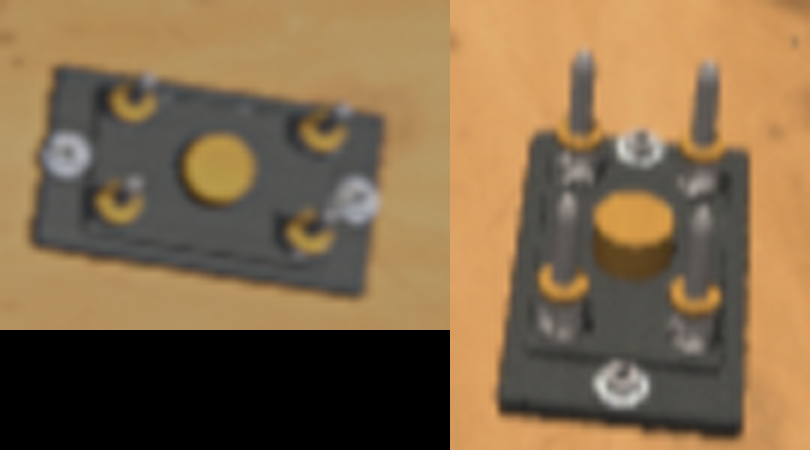

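>>> {"fn": "play_rows", "kwargs": {
  "xyz": [
    [-0.012,0.003,0.05],
    [-0.012,0.003,0.1],
    [-0.012,0.003,0.15],
    [-0.012,0.003,0.2],
    [-0.012,0.003,0.25],
    [-0.012,0.003,0.3],
    [-0.012,0.003,0.33],
    [-0.012,0.003,0.342],
    [-0.012,0.003,0.342],
    [-0.012,0.003,0.342]
  ],
  "rotation": [
    [0,0,0],
    [0,0,0],
    [0,0,0],
    [0,0,0],
    [0,0,0],
    [0,0,0],
    [0,0,0],
    [0,0,0],
    [0,0,0],
    [0,0,0]
  ],
  "hand": [-1,-1,-1,-1,-1,-1,-1,-1,-1,-1]
}}

```text
time_s: 11.97
tcp_pos: [0.6235, 0.1631, 0.0351]
ee_rot: [-0.572, 0.82, -0.0, 0.0]
ft_force: [-0.1, -0.2, 0.1]
grip_width: 0.0871
```

>>> {"fn": "play_rows", "kwargs": {
  "xyz": [
    [0,0,0],
    [0,0,0],
    [0,0,0],
    [0,0,0],
    [0,0,0],
    [0,0,0],
    [0,0,0],
    [0,0,0],
    [0,0,0],
    [0,0,0]
  ],
  "rotation": [
    [0,0,0],
    [0,0,0],
    [0,0,0],
    [0,0,0],
    [0,0,0],
    [0,0,0],
    [0,0,0],
    [0,0,0],
    [0,0,0],
    [0,0,0]
  ],
  "hand": [0,1,1,1,1,1,1,1,1,1]
}}

```text
time_s: 12.8
tcp_pos: [0.6236, 0.1631, 0.0354]
ee_rot: [-0.572, 0.82, -0.0, 0.0]
ft_force: [0.2, -0.4, 1.8]
grip_width: 0.0595
```

```bash
python3 - <<'E'
from h import *
plan([])
s=observe();print(s['ft_torque'],(Ro.from_quat(s['ee_rot']).as_matrix()).round(3).tolist())
q=np.load('f_side2.npz')['p'];h=cv2.cvtColor(q,cv2.COLOR_RGB2HSV)
a=h[235:310,270:330];print(a[int(220/6),int((633-450)/6)],a[int(262/6),int((633-450)/6)])
y=((h[...,0]>10)&(h[...,0]<30)&(h[...,1]>130)&(h[...,2]>145)).astype(np.uint8)[235:310,270:330]
n,l,st,c=cv2.connectedComponentsWithStats(y)
for i in range(1,n):
  u=c[i]+[270,235]
  if st[i,4]>5:print(st[i],c[i],px2w('side',u,.030),px2w('side',u,.034))
p=np.load('f_top2.npz')['p'];h=cv2.cvtColor(p,cv2.COLOR_RGB2HSV)
E
```

```text
t 12.8 at [0.6236 0.1631 0.0354] f [ 0.2 -0.4  1.8] w 0.0595
[ 0.10975517  0.09331523 -0.01351382] [[-0.345, -0.938, 0.001], [-0.938, 0.345, 0.0], [-0.001, -0.001, -1.0]]
[ 17 169 214] [ 17 166  95]
[   0    0   60   75 2465] [29.36470588 30.32778905] [[ 0.58277769 -0.1918535 ]] [[ 0.58188883 -0.19657534]]
[24 32 13  9 93] [30.11827957 36.05376344] [[ 0.58189322 -0.20925609]] [[ 0.58101028 -0.21386115]]
[15 45  8  5 22] [18.22727273 47.27272727] [[ 0.55453773 -0.24062651]] [[ 0.55383837 -0.24502105]]
[37 47  8  5 22] [40.22727273 49.36363636] [[ 0.59593581 -0.24830315]] [[ 0.59495864 -0.25264617]]
```

>>> {"fn": "play_rows", "kwargs": {
  "xyz": [
    [0,0,-0.04],
    [0,0,-0.08],
    [0,0,-0.14],
    [0,0,-0.2],
    [0,0,-0.26],
    [0,0,-0.32],
    [0,0,-0.38],
    [0,0,-0.4],
    [0,0,-0.4],
    [0,0,-0.4]
  ],
  "rotation": [
    [0,0,0],
    [0,0,0],
    [0,0,0],
    [0,0,0],
    [0,0,0],
    [0,0,0],
    [0,0,0],
    [0,0,0],
    [0,0,0],
    [0,0,0]
  ],
  "hand": [1,1,1,1,1,1,1,1,1,1]
}}

```text
time_s: 13.63
tcp_pos: [0.6231, 0.163, 0.1351]
ee_rot: [-0.572, 0.82, 0.0, 0.0]
ft_force: [-0.6, -0.5, -3.2]
grip_width: 0.0593
```

```bash
python3 - <<'E'
from h import *
plan([(.602,-.02,.14,-15),(.5813,-.2046,.125,-11),(.5813,-.2046,.085,-11)])
E
```

```text
t 13.63 at [0.6231 0.163  0.1351] f [-0.6 -0.5 -3.2] w 0.0593
(0.602, -0.02, 0.14, -15) xyz [0.716, -0.174, -0.02] rot [0.0, 0.001, -0.087] n 4.4
(0.5813, -0.2046, 0.125, -11) xyz [0.735, -0.111, 0.06] rot [0.0, 0.0, -0.067] n 4.5
(0.5813, -0.2046, 0.085, -11) xyz [0.0, 0.0, 0.16] rot [0.0, 0.0, 0.0] n 1.0
```

>>> {"fn": "play_rows", "kwargs": {
  "xyz": [
    [0.12,-0.03,-0.02],
    [0.24,-0.058,-0.02],
    [0.36,-0.087,-0.02],
    [0.48,-0.116,-0.02],
    [0.6,-0.145,-0.02],
    [0.716,-0.174,-0.02],
    [0.716,-0.174,-0.02],
    [0.716,-0.174,-0.02],
    [0.716,-0.174,-0.02],
    [0.716,-0.174,-0.02]
  ],
  "rotation": [
    [0,0,-0.087],
    [0,0,-0.087],
    [0,0,-0.087],
    [0,0,-0.087],
    [0,0,-0.087],
    [0,0,-0.087],
    [0,0,-0.087],
    [0,0,-0.087],
    [0,0,-0.087],
    [0,0,-0.087]
  ],
  "hand": [1,1,1,1,1,1,1,1,1,1]
}}

```text
time_s: 14.47
tcp_pos: [0.6019, -0.0192, 0.1394]
ee_rot: [-0.609, 0.793, 0.001, -0.0]
ft_force: [0.0, 0.7, -2.9]
grip_width: 0.0594
```

>>> {"fn": "play_rows", "kwargs": {
  "xyz": [
    [0.12,-0.018,0.01],
    [0.24,-0.036,0.02],
    [0.36,-0.054,0.03],
    [0.48,-0.072,0.04],
    [0.6,-0.09,0.05],
    [0.735,-0.111,0.06],
    [0.735,-0.111,0.06],
    [0.735,-0.111,0.06],
    [0.735,-0.111,0.06],
    [0.735,-0.111,0.06]
  ],
  "rotation": [
    [0,0,-0.067],
    [0,0,-0.067],
    [0,0,-0.067],
    [0,0,-0.067],
    [0,0,-0.067],
    [0,0,-0.067],
    [0,0,-0.067],
    [0,0,-0.067],
    [0,0,-0.067],
    [0,0,-0.067]
  ],
  "hand": [1,1,1,1,1,1,1,1,1,1]
}}

```text
time_s: 15.3
tcp_pos: [0.5817, -0.2025, 0.1242]
ee_rot: [-0.637, 0.771, 0.001, -0.0]
ft_force: [-0.2, -0.1, -3.1]
grip_width: 0.0594
```

```bash
python3 - <<'E'
from h import *
plan([(.5813,-.2046,.080,-11)])
q,d=grab_frame('side');np.savez('f_side3.npz',p=q)
p,d=grab_frame('top');np.savez('f_top3.npz',p=p)
h=cv2.cvtColor(p,cv2.COLOR_RGB2HSV)
y=((h[...,0]>18)&(h[...,0]<30)&(h[...,1]>130)&(h[...,2]>130)).astype(np.uint8)[140:205,185:262]
n,l,st,c=cv2.connectedComponentsWithStats(y)
for i in range(1,n): print(st[i],px2w('top',c[i]+[185,140],.030))
R=np.radians
print('sqbed',fit(p,(.62,.1614),R(-20),.039,.068,.014,-1,frac=.8))
cv2.imwrite('pics/v3.png',np.hstack([cv2.resize(q[190:310,230:340,::-1],None,fx=4,fy=4,interpolation=cv2.INTER_CUBIC),cv2.resize(p[130:250,190:270,::-1],None,fx=4,fy=4,interpolation=cv2.INTER_CUBIC)]))
E
```

```text
t 15.3 at [ 0.5817 -0.2025  0.1242] f [-0.2 -0.1 -3.1] w 0.0594
(0.5813, -0.2046, 0.08, -11) xyz [0.009, -0.0, 0.177] rot [0.001, 0.001, 0.003] n 1.1
[18 15  7  5 17] [[0.65378799 0.18955501]]
[27 25 12 11 90] [[0.62188324 0.16118757]]
[48 25  6  5 15] [[0.6273737 0.1182842]]
[13 32  6  4 13] [[0.6133137  0.20333495]]
[42 41  6  5 14] [[0.58773529 0.13362708]]
sqbed (array([0.62  , 0.1606]), np.float64(-19.71), {'+x': (np.float64(0.23), np.float64(0.44), 18), '-x': (np.float64(0.29), np.float64(-0.02), 25), '+y': (np.float64(-0.62), np.float64(0.09), 16), '-y': (np.float64(-0.67), np.float64(-0.22), 19)})
```

View pics/v3.png

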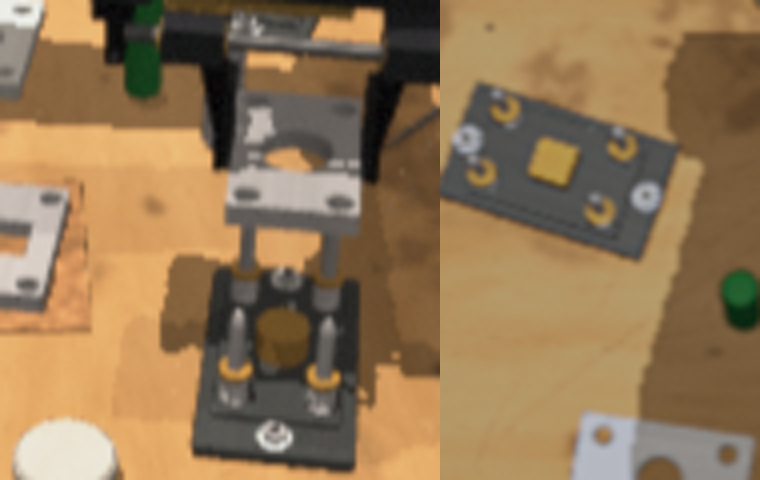

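```bash
python3 - <<'E'
from h import *
a=px2w('side',[(291.5,238.5),(315.3,240.3)],.1345);b=px2w('side',[(289.5,268),(311.75,269.5)],.0675)
print(a,b,a-b)
p=np.array([.5817,-.2025]);Y=np.array([.191,.982]);X=np.array([.982,-.191])
print('holes rel tcp',(a-p)@X,(a-p)@Y,'pins',(b-p)@X,(b-p)@Y)
E
```

```text
[[ 0.55550259 -0.2407817 ]
 [ 0.59758693 -0.24789234]] [[ 0.55488856 -0.24296956]
 [ 0.59596719 -0.24901477]] [[0.00061403 0.00218786]
 [0.00161974 0.00112243]]
holes rel tcp [-0.01841405  0.0242709 ] [-0.04259634 -0.04154087] pins [-0.01859915  0.0228947 ] [-0.04486209 -0.04295247]
```

>>> {"fn": "play_rows", "kwargs": {
  "xyz": [
    [0.008,0.002,0.04],
    [0.008,0.002,0.08],
    [0.008,0.002,0.12],
    [0.008,0.002,0.16],
    [0.008,0.002,0.19],
    [0.008,0.002,0.21],
    [0.008,0.002,0.23],
    [0.008,0.002,0.25],
    [0.008,0.002,0.27],
    [0.008,0.002,0.276]
  ],
  "rotation": [
    [0,0,0],
    [0,0,0],
    [0,0,0],
    [0,0,0],
    [0,0,0],
    [0,0,0],
    [0,0,0],
    [0,0,0],
    [0,0,0],
    [0,0,0]
  ],
  "hand": [1,1,1,1,1,1,1,1,1,1]
}}

```text
time_s: 16.23
tcp_pos: [0.5804, -0.2042, 0.0546]
ee_rot: [-0.637, 0.771, 0.001, -0.0]
ft_force: [0.0, -0.2, -1.3]
grip_width: 0.0591
```

```bash
python3 - <<'E'
from h import *
plan([(.5813,-.2046,.0355,-11)]);print(observe()['ft_torque'])
E
```

```text
t 16.23 at [ 0.5804 -0.2042  0.0546] f [ 0.  -0.2 -1.3] w 0.0591
(0.5813, -0.2046, 0.0355, -11) xyz [0.001, -0.004, 0.076] rot [0.002, 0.001, 0.003] n 0.5
[0.08568818 0.01736257 0.00288012]
```

>>> {"fn": "play_rows", "kwargs": {
  "xyz": [
    [0,-0.002,0.01],
    [0,-0.002,0.02],
    [0,-0.002,0.03],
    [0,-0.002,0.04],
    [0,-0.002,0.05],
    [0,-0.002,0.06],
    [0,-0.002,0.068],
    [0,-0.002,0.074],
    [0,-0.002,0.076],
    [0,-0.002,0.076]
  ],
  "rotation": [
    [0,0,0],
    [0,0,0],
    [0,0,0],
    [0,0,0],
    [0,0,0],
    [0,0,0],
    [0,0,0],
    [0,0,0],
    [0,0,0],
    [0,0,0]
  ],
  "hand": [1,1,1,1,1,1,1,1,1,1]
}}

```text
time_s: 17.07
tcp_pos: [0.5809, -0.2043, 0.0356]
ee_rot: [-0.637, 0.771, 0.001, -0.0]
ft_force: [-0.0, -0.8, -3.0]
grip_width: 0.0591
```

```bash
python3 - <<'E'
from h import *
plan([]);print(observe()['ft_torque'])
q,d=grab_frame('side');np.savez('f_side4.npz',p=q);crop(q,230,190,110,120,5,'pics/v4.png')
E
```

```text
t 17.07 at [ 0.5809 -0.2043  0.0356] f [-0.  -0.8 -3. ] w 0.0591
[ 0.11459559 -0.01740214 -0.01452289]
```

View pics/v4.png

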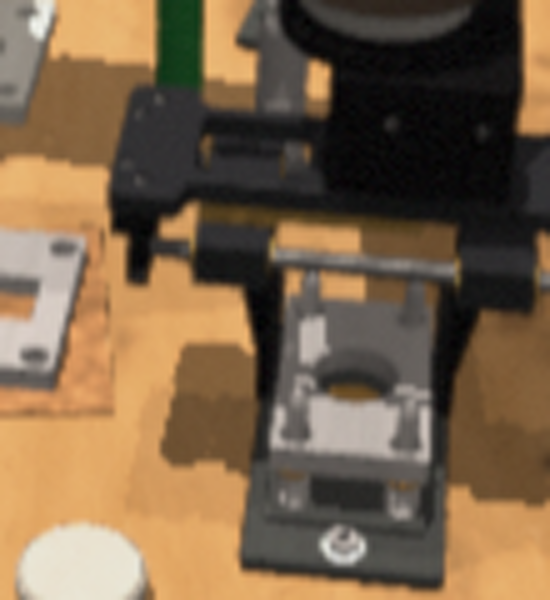

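>>> {"fn": "play_rows", "kwargs": {
  "xyz": [
    [0,0,0],
    [0,0,0],
    [0,0,0],
    [0,0,0],
    [0,0,0],
    [0,0,0],
    [0,0,-0.1],
    [0,0,-0.3],
    [0,0,-0.4],
    [0,0,-0.4]
  ],
  "rotation": [
    [0,0,0],
    [0,0,0],
    [0,0,0],
    [0,0,0],
    [0,0,0],
    [0,0,0],
    [0,0,0],
    [0,0,0],
    [0,0,0],
    [0,0,0]
  ],
  "hand": [-1,-1,-1,-1,-1,-1,-1,-1,-1,-1]
}}

```text
time_s: 17.95
tcp_pos: [0.5859, -0.2057, 0.1441]
ee_rot: [-0.638, 0.77, -0.006, 0.004]
ft_force: [2.0, -0.4, 1.1]
grip_width: 0.087
```

```bash
python3 - <<'E'
from h import *
plan([(.4418,-.1095,.12,-11.1),(.4418,-.1095,.0055,-11.1)])
E
```

```text
t 17.95 at [ 0.5859 -0.2057  0.1441] f [ 2.  -0.4  1.1] w 0.087
(0.4418, -0.1095, 0.12, -11.1) xyz [-0.271, 0.639, 0.087] rot [-0.013, -0.001, 0.006] n 4.2
(0.4418, -0.1095, 0.0055, -11.1) xyz [0.0, 0.0, 0.458] rot [0.0, 0.0, 0.0] n 2.7
```

>>> {"fn": "play_rows", "kwargs": {
  "xyz": [
    [-0.271,0.639,0.087],
    [-0.271,0.639,0.087],
    [-0.271,0.639,0.087],
    [-0.271,0.639,0.087],
    [-0.271,0.639,0.087],
    [-0.271,0.639,0.087],
    [-0.271,0.639,0.087],
    [-0.271,0.639,0.087],
    [-0.271,0.639,0.087],
    [-0.271,0.639,0.087]
  ],
  "rotation": [
    [-0.013,0,0.006],
    [-0.013,0,0.006],
    [-0.013,0,0.006],
    [-0.013,0,0.006],
    [-0.013,0,0.006],
    [-0.013,0,0.006],
    [-0.013,0,0.006],
    [-0.013,0,0.006],
    [-0.013,0,0.006],
    [-0.013,0,0.006]
  ],
  "hand": [-1,-1,-1,-1,-1,-1,-1,-1,-1,-1]
}}

```text
time_s: 18.78
tcp_pos: [0.4428, -0.1098, 0.12]
ee_rot: [-0.635, 0.772, -0.0, 0.0]
ft_force: [-0.0, -0.7, -0.6]
grip_width: 0.0868
```

```bash
python3 - <<'E'
from h import *
plan([(.4418,-.1095,.0055,-11.1)])
p,d=grab_frame('top');np.savez('f_top5.npz',p=p)
R=np.radians;print('rp',fit(p,(.580,-.206),R(-11),.030,.047,.046,1))
E
```

```text
t 18.78 at [ 0.4428 -0.1098  0.12  ] f [-0.  -0.7 -0.6] w 0.0868
(0.4418, -0.1095, 0.0055, -11.1) xyz [-0.001, 0.005, 0.458] rot [-0.001, -0.0, -0.001] n 2.7
rp (array([ 0.5805, -0.2053]), np.float64(-10.94), {'+x': (np.float64(-0.0), np.float64(-0.66), 22), '-x': None, '+y': (np.float64(0.86), np.float64(1.25), 22), '-y': (np.float64(0.61), np.float64(4.5), 13)})
```

>>> {"fn": "play_rows", "kwargs": {
  "xyz": [
    [0,0.004,0.07],
    [0,0.004,0.14],
    [0,0.004,0.21],
    [0,0.004,0.28],
    [0,0.004,0.34],
    [0,0.004,0.4],
    [0,0.004,0.43],
    [0,0.004,0.45],
    [0,0.004,0.458],
    [0,0.004,0.458]
  ],
  "rotation": [
    [0,0,0],
    [0,0,0],
    [0,0,0],
    [0,0,0],
    [0,0,0],
    [0,0,0],
    [0,0,0],
    [0,0,0],
    [0,0,0],
    [0,0,0]
  ],
  "hand": [-1,-1,-1,-1,-1,-1,-1,-1,-1,-1]
}}

```text
time_s: 19.67
tcp_pos: [0.4419, -0.1098, 0.0053]
ee_rot: [-0.635, 0.772, -0.0, -0.0]
ft_force: [1.6, 0.1, -0.2]
grip_width: 0.0873
```

>>> {"fn": "play_rows", "kwargs": {
  "xyz": [
    [0,0,0],
    [0,0,0],
    [0,0,0],
    [0,0,0],
    [0,0,0],
    [0,0,0],
    [0,0,0],
    [0,0,0],
    [0,0,0],
    [0,0,0]
  ],
  "rotation": [
    [0,0,0],
    [0,0,0],
    [0,0,0],
    [0,0,0],
    [0,0,0],
    [0,0,0],
    [0,0,0],
    [0,0,0],
    [0,0,0],
    [0,0,0]
  ],
  "hand": [0,1,1,1,1,1,1,1,1,1]
}}

```text
time_s: 20.5
tcp_pos: [0.442, -0.1098, 0.0055]
ee_rot: [-0.635, 0.772, -0.0, -0.0]
ft_force: [-1.4, -0.3, 3.6]
grip_width: 0.0592
```

>>> {"fn": "play_rows", "kwargs": {
  "xyz": [
    [0,0,-0.04],
    [0,0,-0.08],
    [0,0,-0.14],
    [0,0,-0.2],
    [0,0,-0.26],
    [0,0,-0.32],
    [0,0,-0.4],
    [0,0,-0.5],
    [0,0,-0.52],
    [0,0,-0.52]
  ],
  "rotation": [
    [0,0,0],
    [0,0,0],
    [0,0,0],
    [0,0,0],
    [0,0,0],
    [0,0,0],
    [0,0,0],
    [0,0,0],
    [0,0,0],
    [0,0,0]
  ],
  "hand": [1,1,1,1,1,1,1,1,1,1]
}}

```text
time_s: 21.33
tcp_pos: [0.4429, -0.1095, 0.1366]
ee_rot: [-0.635, 0.772, -0.001, 0.002]
ft_force: [0.2, -0.2, -2.4]
grip_width: 0.0594
```

```bash
python3 - <<'E'
from h import *
plan([(.52,.01,.15,-15),(.6231,.1623,.125,-20),(.6231,.1623,.055,-20)])
E
```

```text
t 21.33 at [ 0.4429 -0.1095  0.1366] f [ 0.2 -0.2 -2.4] w 0.0594
(0.52, 0.01, 0.15, -15) xyz [-0.529, -0.211, -0.052] rot [-0.004, 0.001, 0.064] n 3.4
(0.6231, 0.1623, 0.125, -20) xyz [-0.695, -0.241, 0.1] rot [0.0, 0.0, 0.083] n 4.5
(0.6231, 0.1623, 0.055, -20) xyz [0.0, 0.0, 0.28] rot [0.0, 0.0, 0.0] n 1.7
```

>>> {"fn": "play_rows", "kwargs": {
  "xyz": [
    [-0.12,-0.05,-0.052],
    [-0.24,-0.1,-0.052],
    [-0.36,-0.15,-0.052],
    [-0.48,-0.19,-0.052],
    [-0.529,-0.211,-0.052],
    [-0.529,-0.211,-0.052],
    [-0.529,-0.211,-0.052],
    [-0.529,-0.211,-0.052],
    [-0.529,-0.211,-0.052],
    [-0.529,-0.211,-0.052]
  ],
  "rotation": [
    [-0.004,0,0.064],
    [-0.004,0,0.064],
    [-0.004,0,0.064],
    [-0.004,0,0.064],
    [-0.004,0,0.064],
    [-0.004,0,0.064],
    [-0.004,0,0.064],
    [-0.004,0,0.064],
    [-0.004,0,0.064],
    [-0.004,0,0.064]
  ],
  "hand": [1,1,1,1,1,1,1,1,1,1]
}}

```text
time_s: 22.17
tcp_pos: [0.5193, 0.0091, 0.1496]
ee_rot: [-0.608, 0.794, 0.001, -0.0]
ft_force: [-0.4, -0.3, -2.1]
grip_width: 0.0594
```

>>> {"fn": "play_rows", "kwargs": {
  "xyz": [
    [-0.12,-0.04,0],
    [-0.24,-0.08,0.02],
    [-0.36,-0.12,0.04],
    [-0.48,-0.16,0.06],
    [-0.6,-0.21,0.08],
    [-0.695,-0.241,0.1],
    [-0.695,-0.241,0.1],
    [-0.695,-0.241,0.1],
    [-0.695,-0.241,0.1],
    [-0.695,-0.241,0.1]
  ],
  "rotation": [
    [0,0,0.083],
    [0,0,0.083],
    [0,0,0.083],
    [0,0,0.083],
    [0,0,0.083],
    [0,0,0.083],
    [0,0,0.083],
    [0,0,0.083],
    [0,0,0.083],
    [0,0,0.083]
  ],
  "hand": [1,1,1,1,1,1,1,1,1,1]
}}

```text
time_s: 23.0
tcp_pos: [0.6221, 0.16, 0.1251]
ee_rot: [-0.573, 0.82, 0.001, -0.0]
ft_force: [0.2, -0.3, -1.6]
grip_width: 0.0589
```

```bash
python3 - <<'E'
from h import *
plan([(.6230,.1622,.055,-20)])
q,d=grab_frame('side');np.savez('f_side6.npz',p=q);crop(q,250,100,90,110,5,'pics/v6.png')
E
```

```text
t 23.0 at [0.6221 0.16   0.1251] f [ 0.2 -0.3 -1.6] w 0.0589
(0.623, 0.1622, 0.055, -20) xyz [-0.009, -0.001, 0.28] rot [0.001, 0.0, -0.002] n 1.7
```

View pics/v6.png

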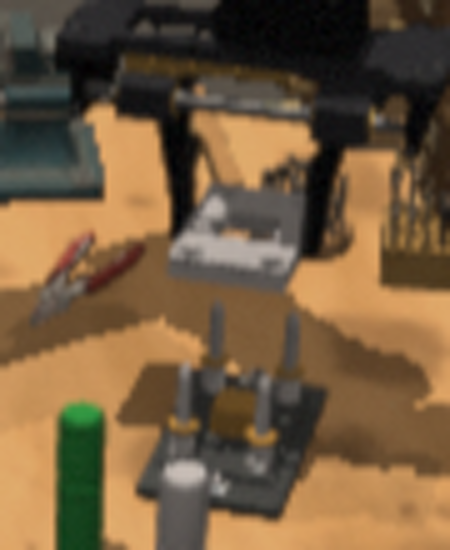

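>>> {"fn": "play_rows", "kwargs": {
  "xyz": [
    [-0.009,-0.001,0.04],
    [-0.009,-0.001,0.08],
    [-0.009,-0.001,0.12],
    [-0.009,-0.001,0.16],
    [-0.009,-0.001,0.19],
    [-0.009,-0.001,0.21],
    [-0.009,-0.001,0.23],
    [-0.009,-0.001,0.25],
    [-0.009,-0.001,0.27],
    [-0.009,-0.001,0.28]
  ],
  "rotation": [
    [0,0,0],
    [0,0,0],
    [0,0,0],
    [0,0,0],
    [0,0,0],
    [0,0,0],
    [0,0,0],
    [0,0,0],
    [0,0,0],
    [0,0,0]
  ],
  "hand": [1,1,1,1,1,1,1,1,1,1]
}}

```text
time_s: 23.88
tcp_pos: [0.623, 0.1621, 0.0546]
ee_rot: [-0.573, 0.82, 0.001, -0.0]
ft_force: [0.2, 0.2, -2.1]
grip_width: 0.0595
```

```bash
python3 - <<'E'
from h import *
plan([(.6230,.1622,.0360,-20)]);print(observe()['ft_torque'])
E
```

```text
t 23.88 at [0.623  0.1621 0.0546] f [ 0.2  0.2 -2.1] w 0.0595
(0.623, 0.1622, 0.036, -20) xyz [-0.0, 0.0, 0.074] rot [0.001, 0.0, -0.002] n 0.4
[ 0.0711174  -0.07089482 -0.0337087 ]
```

>>> {"fn": "play_rows", "kwargs": {
  "xyz": [
    [0,0,0.01],
    [0,0,0.02],
    [0,0,0.03],
    [0,0,0.04],
    [0,0,0.05],
    [0,0,0.06],
    [0,0,0.068],
    [0,0,0.073],
    [0,0,0.073],
    [0,0,0.073]
  ],
  "rotation": [
    [0,0,0],
    [0,0,0],
    [0,0,0],
    [0,0,0],
    [0,0,0],
    [0,0,0],
    [0,0,0],
    [0,0,0],
    [0,0,0],
    [0,0,0]
  ],
  "hand": [1,1,1,1,1,1,1,1,1,1]
}}

```text
time_s: 24.72
tcp_pos: [0.623, 0.1621, 0.0367]
ee_rot: [-0.573, 0.82, 0.001, -0.0]
ft_force: [-2.3, 0.1, 1.6]
grip_width: 0.0593
```

>>> {"fn": "play_rows", "kwargs": {
  "xyz": [
    [0,0,0],
    [0,0,0],
    [0,0,0],
    [0,0,0],
    [0,0,0],
    [0,0,0],
    [0,0,-0.1],
    [0,0,-0.25],
    [0,0,-0.36],
    [0,0,-0.4]
  ],
  "rotation": [
    [0,0,0],
    [0,0,0],
    [0,0,0],
    [0,0,0],
    [0,0,0],
    [0,0,0],
    [0,0,0],
    [0,0,0],
    [0,0,0],
    [0,0,0]
  ],
  "hand": [-1,-1,-1,-1,-1,-1,-1,-1,-1,-1]
}}

```text
time_s: 25.55
tcp_pos: [0.6257, 0.1628, 0.1421]
ee_rot: [-0.573, 0.819, -0.001, 0.004]
ft_force: [0.5, -0.1, 0.5]
grip_width: 0.0872
```

```bash
python3 - <<'E'
from h import *
plan([(.4344,.1279,.11,-10.3),(.4344,.1279,.003,-10.3)])
E
```

```text
t 25.55 at [0.6257 0.1628 0.1421] f [ 0.5 -0.1  0.5] w 0.0872
(0.4344, 0.1279, 0.11, -10.3) xyz [0.394, 0.671, 0.122] rot [-0.006, 0.005, -0.162] n 4.7
(0.4344, 0.1279, 0.003, -10.3) xyz [0.0, 0.0, 0.428] rot [0.0, 0.0, 0.0] n 2.6
```

>>> {"fn": "play_rows", "kwargs": {
  "xyz": [
    [0.394,0.671,0.122],
    [0.394,0.671,0.122],
    [0.394,0.671,0.122],
    [0.394,0.671,0.122],
    [0.394,0.671,0.122],
    [0.394,0.671,0.122],
    [0.394,0.671,0.122],
    [0.394,0.671,0.122],
    [0.394,0.671,0.122],
    [0.394,0.671,0.122]
  ],
  "rotation": [
    [-0.006,0.005,-0.162],
    [-0.006,0.005,-0.162],
    [-0.006,0.005,-0.162],
    [-0.006,0.005,-0.162],
    [-0.006,0.005,-0.162],
    [-0.006,0.005,-0.162],
    [-0.006,0.005,-0.162],
    [-0.006,0.005,-0.162],
    [-0.006,0.005,-0.162],
    [-0.006,0.005,-0.162]
  ],
  "hand": [-1,-1,-1,-1,-1,-1,-1,-1,-1,-1]
}}

```text
time_s: 26.38
tcp_pos: [0.4357, 0.1284, 0.11]
ee_rot: [-0.64, 0.768, -0.0, 0.0]
ft_force: [-0.0, 0.5, 0.1]
grip_width: 0.0869
```

```bash
python3 - <<'E'
from h import *
plan([(.4344,.1279,.003,-10.3)])
p,d=grab_frame('top');np.savez('f_top7.npz',p=p);R=np.radians
q,d=grab_frame('side');np.savez('f_side7.npz',p=q)
print('rp',fit(p,(.580,-.206),R(-11),.030,.047,.046,1))
print('sp',fit(p,(.622,.162),R(-20),.030,.047,.046,1))
v=np.vstack([np.hstack([cv2.resize(p[140:210,185:255,::-1],None,fx=5,fy=5,interpolation=2),cv2.resize(p[150:220,335:405,::-1],None,fx=5,fy=5,interpolation=2)]),np.hstack([cv2.resize(q[150:190,180:250,::-1],None,fx=5,fy=5,interpolation=2),cv2.resize(q[155:195,265:335,::-1],None,fx=5,fy=5,interpolation=2)])])
cv2.imwrite('pics/v7.png',v)
E
```

```text
t 26.38 at [0.4357 0.1284 0.11  ] f [-0.   0.5  0.1] w 0.0869
(0.4344, 0.1279, 0.003, -10.3) xyz [0.003, 0.005, 0.428] rot [-0.0, 0.0, -0.001] n 2.6
rp (array([ 0.58  , -0.2053]), np.float64(-10.76), {'+x': (np.float64(0.39), np.float64(-0.86), 23), '-x': (np.float64(0.4), np.float64(-0.16), 25), '+y': (np.float64(0.88), np.float64(0.99), 22), '-y': (np.float64(0.91), np.float64(1.95), 19)})
sp (array([0.6221, 0.1621]), np.float64(-20.69), {'+x': (np.float64(0.59), np.float64(-0.31), 23), '-x': (np.float64(0.56), np.float64(0.56), 25), '+y': (np.float64(1.27), np.float64(-1.94), 18), '-y': (np.float64(1.34), np.float64(-0.62), 25)})
```

View pics/v7.png

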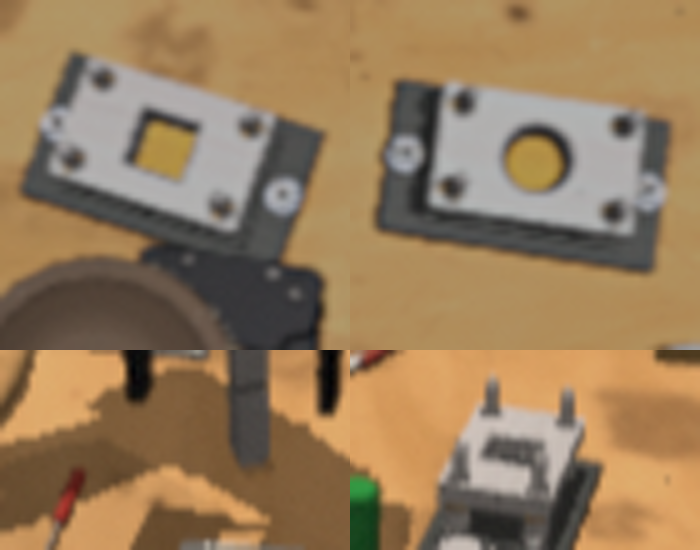

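>>> {"fn": "play_rows", "kwargs": {
  "xyz": [
    [0.003,0.005,0.07],
    [0.003,0.005,0.14],
    [0.003,0.005,0.21],
    [0.003,0.005,0.28],
    [0.003,0.005,0.34],
    [0.003,0.005,0.38],
    [0.003,0.005,0.41],
    [0.003,0.005,0.425],
    [0.003,0.005,0.426],
    [0.003,0.005,0.426]
  ],
  "rotation": [
    [0,0,0],
    [0,0,0],
    [0,0,0],
    [0,0,0],
    [0,0,0],
    [0,0,0],
    [0,0,0],
    [0,0,0],
    [0,0,0],
    [0,0,0]
  ],
  "hand": [-1,-1,-1,-1,-1,-1,-1,-1,-1,-1]
}}

```text
time_s: 27.32
tcp_pos: [0.4342, 0.1278, 0.0035]
ee_rot: [-0.64, 0.768, -0.0, 0.0]
ft_force: [0.4, 0.0, -0.5]
grip_width: 0.087
```

>>> {"fn": "play_rows", "kwargs": {
  "xyz": [
    [0,0,0],
    [0,0,0],
    [0,0,0],
    [0,0,0],
    [0,0,0],
    [0,0,0],
    [0,0,0],
    [0,0,0],
    [0,0,0],
    [0,0,0]
  ],
  "rotation": [
    [0,0,0],
    [0,0,0],
    [0,0,0],
    [0,0,0],
    [0,0,0],
    [0,0,0],
    [0,0,0],
    [0,0,0],
    [0,0,0],
    [0,0,0]
  ],
  "hand": [0,1,1,1,1,1,1,1,1,1]
}}

```text
time_s: 28.15
tcp_pos: [0.4345, 0.1279, 0.0037]
ee_rot: [-0.64, 0.768, -0.0, 0.0]
ft_force: [-0.6, 1.0, 4.1]
grip_width: 0.065
```

```bash
python3 - <<'E'
from h import *
plan([]);s=observe();R=Ro.from_quat(s['ee_rot']).as_matrix();print(R.round(3).tolist())
p=np.load('f_top7.npz')['p'];print(fit(p,(.4289,.1005),np.radians(-10.3),.033,.052,.012,1))
E
```

```text
t 28.15 at [0.4345 0.1279 0.0037] f [-0.6  1.   4.1] w 0.065
[[-0.18, -0.984, 0.001], [-0.984, 0.18, 0.0], [-0.0, -0.001, -1.0]]
(array([0.4287, 0.1003]), np.float64(-9.39), {'+x': (np.float64(-0.49), np.float64(-1.43), 15), '-x': (np.float64(-0.31), np.float64(0.1), 16), '+y': None, '-y': (np.float64(0.19), np.float64(0.21), 16)})
```

>>> {"fn": "play_rows", "kwargs": {
  "xyz": [
    [0,0,-0.04],
    [0,0,-0.08],
    [0,0,-0.14],
    [0,0,-0.2],
    [0,0,-0.26],
    [0,0,-0.34],
    [0,0,-0.42],
    [0,0,-0.5],
    [0,0,-0.58],
    [0,0,-0.58]
  ],
  "rotation": [
    [0,0,0],
    [0,0,0],
    [0,0,0],
    [0,0,0],
    [0,0,0],
    [0,0,0],
    [0,0,0],
    [0,0,0],
    [0,0,0],
    [0,0,0]
  ],
  "hand": [1,1,1,1,1,1,1,1,1,1]
}}

```text
time_s: 28.98
tcp_pos: [0.4361, 0.1289, 0.1516]
ee_rot: [-0.641, 0.768, -0.001, 0.004]
ft_force: [1.4, 0.9, -1.9]
grip_width: 0.0655
```

```bash
python3 - <<'E'
from h import *
plan([(.51,-.025,.15,-11),(.5862,-.1783,.12,-11),(.5862,-.1783,.068,-11)])
E
```

```text
t 28.98 at [0.4361 0.1289 0.1516] f [ 1.4  0.9 -1.9] w 0.0655
(0.51, -0.025, 0.15, -11) xyz [0.553, -0.401, 0.006] rot [-0.005, 0.005, 0.011] n 4.1
(0.5862, -0.1783, 0.12, -11) xyz [0.544, -0.416, 0.12] rot [0.0, 0.0, 0.0] n 4.2
(0.5862, -0.1783, 0.068, -11) xyz [0.0, 0.0, 0.208] rot [0.0, 0.0, 0.0] n 1.2
```

>>> {"fn": "play_rows", "kwargs": {
  "xyz": [
    [0.11,-0.08,0],
    [0.22,-0.16,0],
    [0.33,-0.24,0],
    [0.44,-0.32,0],
    [0.553,-0.401,0.006],
    [0.553,-0.401,0.006],
    [0.553,-0.401,0.006],
    [0.553,-0.401,0.006],
    [0.553,-0.401,0.006],
    [0.553,-0.401,0.006]
  ],
  "rotation": [
    [-0.005,0.005,0.011],
    [-0.005,0.005,0.011],
    [-0.005,0.005,0.011],
    [-0.005,0.005,0.011],
    [-0.005,0.005,0.011],
    [-0.005,0.005,0.011],
    [-0.005,0.005,0.011],
    [-0.005,0.005,0.011],
    [-0.005,0.005,0.011],
    [-0.005,0.005,0.011]
  ],
  "hand": [1,1,1,1,1,1,1,1,1,1]
}}

```text
time_s: 29.82
tcp_pos: [0.5094, -0.0242, 0.1497]
ee_rot: [-0.637, 0.771, 0.0, -0.0]
ft_force: [-0.3, 0.3, -3.1]
grip_width: 0.0654
```

>>> {"fn": "play_rows", "kwargs": {
  "xyz": [
    [0.1,-0.08,0.02],
    [0.2,-0.16,0.04],
    [0.31,-0.24,0.06],
    [0.42,-0.32,0.1],
    [0.544,-0.416,0.12],
    [0.544,-0.416,0.12],
    [0.544,-0.416,0.12],
    [0.544,-0.416,0.12],
    [0.544,-0.416,0.12],
    [0.544,-0.416,0.12]
  ],
  "rotation": [
    [0,0,0],
    [0,0,0],
    [0,0,0],
    [0,0,0],
    [0,0,0],
    [0,0,0],
    [0,0,0],
    [0,0,0],
    [0,0,0],
    [0,0,0]
  ],
  "hand": [1,1,1,1,1,1,1,1,1,1]
}}

```text
time_s: 30.65
tcp_pos: [0.5857, -0.1759, 0.1203]
ee_rot: [-0.638, 0.77, -0.0, 0.0]
ft_force: [-0.5, -0.2, -3.2]
grip_width: 0.0654
```

```bash
python3 - <<'E'
from h import *
plan([(.5862,-.1783,.068,-11)])
q,d=grab_frame('side');np.savez('f_side8.npz',p=q);crop(q,240,200,100,110,5,'pics/v8.png')
E
```

```text
t 30.65 at [ 0.5857 -0.1759  0.1203] f [-0.5 -0.2 -3.2] w 0.0654
(0.5862, -0.1783, 0.068, -11) xyz [0.009, -0.004, 0.209] rot [-0.0, -0.0, 0.004] n 1.3
```

View pics/v8.png

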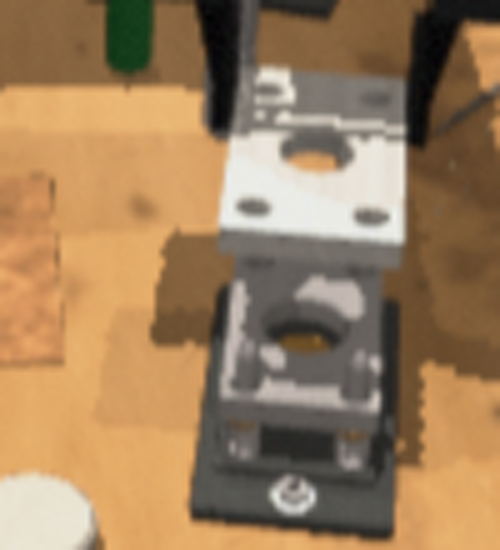

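```bash
python3 - <<'E'
from h import *
a=px2w('side',[(290.8,241.2),(314.4,243.2)],.1286);b=px2w('side',[(289.5,268),(311.9,269.5)],.0675)
Y=np.array([.191,.982]);X=np.array([.982,-.191]);print((a-b)@X,(a-b)@Y)
E
```

```text
[-7.56778157e-04 -3.19452787e-05] [0.00190084 0.00039748]
```

>>> {"fn": "play_rows", "kwargs": {
  "xyz": [
    [0.007,-0.003,0.04],
    [0.007,-0.003,0.08],
    [0.007,-0.003,0.12],
    [0.007,-0.003,0.15],
    [0.007,-0.003,0.17],
    [0.007,-0.003,0.19],
    [0.007,-0.003,0.21],
    [0.007,-0.003,0.225],
    [0.007,-0.003,0.235],
    [0.007,-0.003,0.24]
  ],
  "rotation": [
    [0,0,0.004],
    [0,0,0.004],
    [0,0,0.004],
    [0,0,0.004],
    [0,0,0.004],
    [0,0,0.004],
    [0,0,0.004],
    [0,0,0.004],
    [0,0,0.004],
    [0,0,0.004]
  ],
  "hand": [1,1,1,1,1,1,1,1,1,1]
}}

```text
time_s: 31.53
tcp_pos: [0.5861, -0.178, 0.06]
ee_rot: [-0.636, 0.772, -0.0, -0.0]
ft_force: [-0.5, -0.4, -2.9]
grip_width: 0.0653
```

```bash
python3 - <<'E'
from h import *
plan([(.5862,-.178,.050,-11)]);print(observe()['ft_torque'])
E
```

```text
t 31.53 at [ 0.5861 -0.178   0.06  ] f [-0.5 -0.4 -2.9] w 0.0653
(0.5862, -0.178, 0.05, -11) xyz [0.0, -0.0, 0.04] rot [-0.0, -0.0, -0.0] n 0.2
[ 0.16643948 -0.03504628  0.004618  ]
```

>>> {"fn": "play_rows", "kwargs": {
  "xyz": [
    [0,0,0.008],
    [0,0,0.016],
    [0,0,0.024],
    [0,0,0.032],
    [0,0,0.038],
    [0,0,0.04],
    [0,0,0.041],
    [0,0,0.041],
    [0,0,0.041],
    [0,0,0.041]
  ],
  "rotation": [
    [0,0,0],
    [0,0,0],
    [0,0,0],
    [0,0,0],
    [0,0,0],
    [0,0,0],
    [0,0,0],
    [0,0,0],
    [0,0,0],
    [0,0,0]
  ],
  "hand": [1,1,1,1,1,1,1,1,1,1]
}}

```text
time_s: 32.37
tcp_pos: [0.5862, -0.178, 0.0499]
ee_rot: [-0.636, 0.772, -0.0, 0.0]
ft_force: [-0.2, 0.2, -0.9]
grip_width: 0.0654
```

>>> {"fn": "play_rows", "kwargs": {
  "xyz": [
    [0,0,0],
    [0,0,0],
    [0,0,0],
    [0,0,0],
    [0,0,0],
    [0,0,0],
    [0,0,-0.1],
    [0,0,-0.25],
    [0,0,-0.36],
    [0,0,-0.4]
  ],
  "rotation": [
    [0,0,0],
    [0,0,0],
    [0,0,0],
    [0,0,0],
    [0,0,0],
    [0,0,0],
    [0,0,0],
    [0,0,0],
    [0,0,0],
    [0,0,0]
  ],
  "hand": [-1,-1,-1,-1,-1,-1,-1,-1,-1,-1]
}}

```text
time_s: 33.2
tcp_pos: [0.5887, -0.1785, 0.1552]
ee_rot: [-0.636, 0.771, -0.004, 0.003]
ft_force: [-0.1, -0.6, 0.9]
grip_width: 0.087
```

```bash
python3 - <<'E'
from h import *
plan([(.5736,-.0095,.15,-11),(.5736,-.0095,.051,-11)])
E
```

```text
t 33.2 at [ 0.5887 -0.1785  0.1552] f [-0.1 -0.6  0.9] w 0.087
(0.5736, -0.0095, 0.15, -11) xyz [-0.652, 0.188, 0.019] rot [-0.009, -0.0, 0.001] n 4.1
(0.5736, -0.0095, 0.051, -11) xyz [0.0, 0.0, 0.396] rot [0.0, 0.0, 0.0] n 2.4
```

>>> {"fn": "play_rows", "kwargs": {
  "xyz": [
    [-0.652,0.188,0.019],
    [-0.652,0.188,0.019],
    [-0.652,0.188,0.019],
    [-0.652,0.188,0.019],
    [-0.652,0.188,0.019],
    [-0.652,0.188,0.019],
    [-0.652,0.188,0.019],
    [-0.652,0.188,0.019],
    [-0.652,0.188,0.019],
    [-0.652,0.188,0.019]
  ],
  "rotation": [
    [-0.009,0,0.001],
    [-0.009,0,0.001],
    [-0.009,0,0.001],
    [-0.009,0,0.001],
    [-0.009,0,0.001],
    [-0.009,0,0.001],
    [-0.009,0,0.001],
    [-0.009,0,0.001],
    [-0.009,0,0.001],
    [-0.009,0,0.001]
  ],
  "hand": [-1,-1,-1,-1,-1,-1,-1,-1,-1,-1]
}}

```text
time_s: 34.03
tcp_pos: [0.5736, -0.0109, 0.1497]
ee_rot: [-0.635, 0.772, 0.0, -0.0]
ft_force: [-0.1, -0.4, -0.1]
grip_width: 0.0872
```

```bash
python3 - <<'E'
from h import *
plan([(.5736,-.0095,.051,-11)])
p,d=grab_frame('top');np.savez('f_top9.npz',p=p);R=np.radians
q,d=grab_frame('side');np.savez('f_side9.npz',p=q)
print('guide',fit(p,(.580,-.206),R(-11),.033,.052,.058,1))
h=cv2.cvtColor(p,cv2.COLOR_RGB2HSV)
y=((h[...,0]>14)&(h[...,0]<30)&(h[...,1]>110)).astype(np.uint8)
n,l,st,c=cv2.connectedComponentsWithStats(y[165:195,360:388])
for i in range(1,n): print(st[i],c[i]+[360,165],px2w('top',c[i]+[360,165],.03))
cv2.imwrite('pics/v9.png',np.hstack([cv2.resize(p[150:220,265:405,::-1],None,fx=3,fy=3,interpolation=2),np.zeros((210,10,3),np.uint8),cv2.resize(q[240:310,265:335,::-1],None,fx=3,fy=3,interpolation=2)]))
E
```

```text
t 34.03 at [ 0.5736 -0.0109  0.1497] f [-0.1 -0.4 -0.1] w 0.0872
(0.5736, -0.0095, 0.051, -11) xyz [-0.006, 0.001, 0.395] rot [0.001, -0.001, -0.002] n 2.4
guide (array([ 0.5801, -0.2048]), np.float64(-10.58), {'+x': (np.float64(0.6), np.float64(0.12), 23), '-x': (np.float64(0.51), np.float64(-0.35), 19), '+y': (np.float64(0.88), np.float64(1.85), 23), '-y': (np.float64(0.83), np.float64(0.92), 17)})
[14  0 14  2 22] [381.59090909 165.36363636] [[ 0.62208647 -0.23428438]]
[ 8 12  9  8 59] [372.15254237 180.54237288] [[ 0.58523613 -0.20931007]]
```

View pics/v9.png

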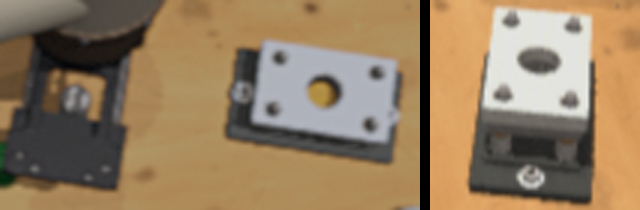

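>>> {"fn": "play_rows", "kwargs": {
  "xyz": [
    [-0.005,0.001,0.06],
    [-0.005,0.001,0.12],
    [-0.005,0.001,0.18],
    [-0.005,0.001,0.24],
    [-0.005,0.001,0.3],
    [-0.005,0.001,0.36],
    [-0.005,0.001,0.395],
    [-0.005,0.001,0.395],
    [-0.005,0.001,0.395],
    [-0.005,0.001,0.395]
  ],
  "rotation": [
    [0,0,0],
    [0,0,0],
    [0,0,0],
    [0,0,0],
    [0,0,0],
    [0,0,0],
    [0,0,0],
    [0,0,0],
    [0,0,0],
    [0,0,0]
  ],
  "hand": [-1,-1,-1,-1,-1,-1,-1,-1,-1,-1]
}}

```text
time_s: 34.97
tcp_pos: [0.5744, -0.0094, 0.0519]
ee_rot: [-0.635, 0.772, -0.0, 0.0]
ft_force: [0.2, -0.4, -0.0]
grip_width: 0.0872
```

>>> {"fn": "play_rows", "kwargs": {
  "xyz": [
    [0,0,0],
    [0,0,0],
    [0,0,0],
    [0,0,0],
    [0,0,0],
    [0,0,0],
    [0,0,0],
    [0,0,0],
    [0,0,0],
    [0,0,0]
  ],
  "rotation": [
    [0,0,0],
    [0,0,0],
    [0,0,0],
    [0,0,0],
    [0,0,0],
    [0,0,0],
    [0,0,0],
    [0,0,0],
    [0,0,0],
    [0,0,0]
  ],
  "hand": [-0.4,0,0.2,0.4,0.6,0.8,1,1,1,1]
}}

```text
time_s: 35.8
tcp_pos: [0.5744, -0.0094, 0.0518]
ee_rot: [-0.635, 0.772, -0.0, 0.0]
ft_force: [-0.1, -0.9, 0.4]
grip_width: 0.0284
```

>>> {"fn": "play_rows", "kwargs": {
  "xyz": [
    [0,0,0],
    [0,0,0],
    [0,0,-0.04],
    [0,0,-0.1],
    [0,0,-0.16],
    [0,0,-0.22],
    [0,0,-0.28],
    [0,0,-0.34],
    [0,0,-0.38],
    [0,0,-0.38]
  ],
  "rotation": [
    [0,0,0],
    [0,0,0],
    [0,0,0],
    [0,0,0],
    [0,0,0],
    [0,0,0],
    [0,0,0],
    [0,0,0],
    [0,0,0],
    [0,0,0]
  ],
  "hand": [1,1,1,1,1,1,1,1,1,1]
}}

```text
time_s: 36.63
tcp_pos: [0.5757, -0.0092, 0.1496]
ee_rot: [-0.635, 0.772, -0.002, 0.003]
ft_force: [0.9, 0.4, -2.3]
grip_width: 0.0227
```

```bash
python3 - <<'E'
from h import *
plan([(.5809,-.2043,.145,-11)])
q,d=grab_frame('side');np.savez('f_side10.npz',p=q);crop(q,240,130,100,110,5,'pics/v10.png')
E
```

```text
t 36.63 at [ 0.5757 -0.0092  0.1496] f [ 0.9  0.4 -2.3] w 0.0227
(0.5809, -0.2043, 0.145, -11) xyz [0.762, -0.171, 0.018] rot [-0.006, 0.002, -0.002] n 4.7
```

View pics/v10.png

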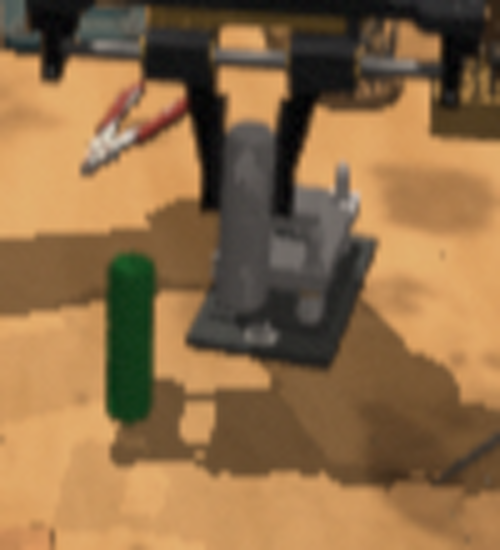

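>>> {"fn": "play_rows", "kwargs": {
  "xyz": [
    [0.13,-0.03,0],
    [0.26,-0.06,0],
    [0.39,-0.09,0.01],
    [0.52,-0.12,0.01],
    [0.65,-0.146,0.018],
    [0.762,-0.171,0.018],
    [0.762,-0.171,0.018],
    [0.762,-0.171,0.018],
    [0.762,-0.171,0.018],
    [0.762,-0.171,0.018]
  ],
  "rotation": [
    [-0.006,0.002,-0.002],
    [-0.006,0.002,-0.002],
    [-0.006,0.002,-0.002],
    [-0.006,0.002,-0.002],
    [-0.006,0.002,-0.002],
    [-0.006,0.002,-0.002],
    [-0.006,0.002,-0.002],
    [-0.006,0.002,-0.002],
    [-0.006,0.002,-0.002],
    [-0.006,0.002,-0.002]
  ],
  "hand": [1,1,1,1,1,1,1,1,1,1]
}}

```text
time_s: 37.52
tcp_pos: [0.5796, -0.2034, 0.1427]
ee_rot: [-0.636, 0.771, 0.001, -0.002]
ft_force: [-0.4, -0.4, -2.2]
grip_width: 0.0228
```

```bash
python3 - <<'E'
from h import *
plan([(.5809,-.2043,.13,-11)])
q,d=grab_frame('side');np.savez('f_side11.npz',p=q,d=d);crop(q,255,170,80,120,5,'pics/v11.png')
s=observe();P=np.array(s['tcp_pos'])
# predicted pixels of a straight, centred punch axis: top, foot ; bore centre at guide top
ax=[P+[0,0,.039],P+[0,0,-.051]];print('pred top/foot',w2px('side',ax).round(1),'bore',w2px('side',[[.5809,-.2043,.058]]).round(1), 'crop off 255,170 x5')
E
```

```text
t 37.52 at [ 0.5796 -0.2034  0.1427] f [-0.4 -0.4 -2.2] w 0.0228
(0.5809, -0.2043, 0.13, -11) xyz [0.002, -0.006, 0.051] rot [0.004, -0.001, 0.001] n 0.3
pred top/foot [[303.6 204.8]
 [300.6 244.3]] bore [[300.1 258.4]] crop off 255,170 x5
```

View pics/v11.png

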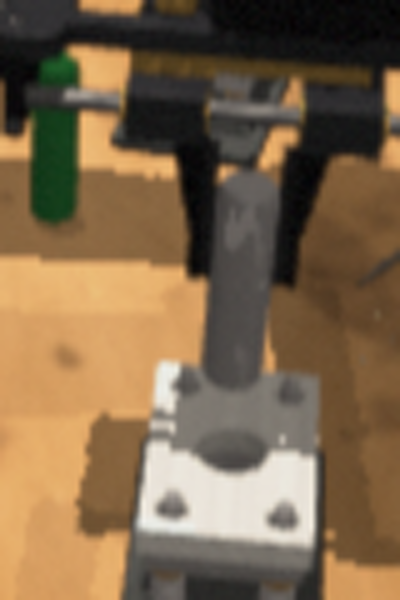

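>>> {"fn": "play_rows", "kwargs": {
  "xyz": [
    [0.002,-0.005,0],
    [0.002,-0.005,0.02],
    [0.002,-0.005,0.04],
    [0.002,-0.005,0.06],
    [0.002,-0.005,0.08],
    [0.002,-0.005,0.1],
    [0.002,-0.005,0.12],
    [0.002,-0.005,0.14],
    [0.002,-0.005,0.15],
    [0.002,-0.005,0.15]
  ],
  "rotation": [
    [0.004,0,0.001],
    [0.004,0,0.001],
    [0.004,0,0.001],
    [0.004,0,0.001],
    [0.004,0,0.001],
    [0.004,0,0.001],
    [0.004,0,0.001],
    [0.004,0,0.001],
    [0.004,0,0.001],
    [0.004,0,0.001]
  ],
  "hand": [1,1,1,1,1,1,1,1,1,1]
}}

```text
time_s: 38.4
tcp_pos: [0.5803, -0.204, 0.1045]
ee_rot: [-0.636, 0.772, 0.0, -0.001]
ft_force: [-0.4, -0.5, -2.4]
grip_width: 0.023
```

```bash
python3 - <<'E'
from h import *
plan([(.5809,-.2043,.0825,-11)]);print(observe()['ft_torque'])
E
```

```text
t 38.4 at [ 0.5803 -0.204   0.1045] f [-0.4 -0.5 -2.4] w 0.023
(0.5809, -0.2043, 0.0825, -11) xyz [0.001, -0.003, 0.088] rot [0.001, -0.001, 0.0] n 0.5
[ 0.12783001 -0.035651   -0.04913825]
```

In the bore, no contact force. Continue down.

>>> {"fn": "play_rows", "kwargs": {
  "xyz": [
    [0.001,-0.002,0.01],
    [0.001,-0.002,0.02],
    [0.001,-0.002,0.03],
    [0.001,-0.002,0.04],
    [0.001,-0.002,0.05],
    [0.001,-0.002,0.06],
    [0.001,-0.002,0.07],
    [0.001,-0.002,0.08],
    [0.001,-0.002,0.087],
    [0.001,-0.002,0.087]
  ],
  "rotation": [
    [0,0,0],
    [0,0,0],
    [0,0,0],
    [0,0,0],
    [0,0,0],
    [0,0,0],
    [0,0,0],
    [0,0,0],
    [0,0,0],
    [0,0,0]
  ],
  "hand": [1,1,1,1,1,1,1,1,1,1]
}}

```text
time_s: 39.23
tcp_pos: [0.5804, -0.2043, 0.0822]
ee_rot: [-0.636, 0.772, 0.001, -0.001]
ft_force: [-0.0, 0.5, -2.7]
grip_width: 0.0227
```

```bash
python3 - <<'E'
from h import *
plan([(.5809,-.2043,.0815,-11)]);print(observe()['ft_torque'])
E
```

```text
t 39.23 at [ 0.5804 -0.2043  0.0822] f [-0.   0.5 -2.7] w 0.0227
(0.5809, -0.2043, 0.0815, -11) xyz [-0.0, -0.002, 0.003] rot [0.002, -0.001, -0.0] n 0.0
[ 0.12814563 -0.05285345  0.04315739]
```

>>> {"fn": "play_rows", "kwargs": {
  "xyz": [
    [0,0,0.001],
    [0,0,0.002],
    [0,0,0.003],
    [0,0,0.004],
    [0,0,0.004],
    [0,0,0.004],
    [0,0,0.004],
    [0,0,0.004],
    [0,0,0.004],
    [0,0,0.004]
  ],
  "rotation": [
    [0,0,0],
    [0,0,0],
    [0,0,0],
    [0,0,0],
    [0,0,0],
    [0,0,0],
    [0,0,0],
    [0,0,0],
    [0,0,0],
    [0,0,0]
  ],
  "hand": [1,1,1,1,1,1,1,1,1,1]
}}

```text
time_s: 40.07
tcp_pos: [0.5806, -0.2044, 0.0818]
ee_rot: [-0.636, 0.772, 0.0, -0.001]
ft_force: [-1.4, 1.0, 5.1]
grip_width: 0.0225
```

>>> {"fn": "play_rows", "kwargs": {
  "xyz": [
    [0,0,0],
    [0,0,0],
    [0,0,0],
    [0,0,0],
    [0,0,0],
    [0,0,0],
    [0,0,0],
    [0,0,0],
    [0,0,0],
    [0,0,0]
  ],
  "rotation": [
    [0,0,0],
    [0,0,0],
    [0,0,0],
    [0,0,0],
    [0,0,0],
    [0,0,0],
    [0,0,0],
    [0,0,0],
    [0,0,0],
    [0,0,0]
  ],
  "hand": [0.4,0.3,0.2,0.1,0,-0.2,-0.4,-0.6,-0.8,-1]
}}

```text
time_s: 40.9
tcp_pos: [0.5806, -0.2044, 0.0818]
ee_rot: [-0.636, 0.772, 0.0, -0.001]
ft_force: [-0.2, -0.5, -0.4]
grip_width: 0.0686
```

>>> {"fn": "play_rows", "kwargs": {
  "xyz": [
    [0,0,0],
    [0,0,0],
    [0,0,-0.05],
    [0,0,-0.12],
    [0,0,-0.2],
    [0,0,-0.28],
    [0,0,-0.36],
    [0,0,-0.42],
    [0,0,-0.42],
    [0,0,-0.42]
  ],
  "rotation": [
    [0,0,0],
    [0,0,0],
    [0,0,0],
    [0,0,0],
    [0,0,0],
    [0,0,0],
    [0,0,0],
    [0,0,0],
    [0,0,0],
    [0,0,0]
  ],
  "hand": [-1,-1,-1,-1,-1,-1,-1,-1,-1,-1]
}}

```text
time_s: 41.73
tcp_pos: [0.5811, -0.2042, 0.1875]
ee_rot: [-0.636, 0.772, -0.0, -0.0]
ft_force: [0.1, -0.4, -0.7]
grip_width: 0.0871
```

>>> {"fn": "play_rows", "kwargs": {
  "xyz": [
    [0,0.2,-0.05],
    [0,0.4,-0.05],
    [0,0.6,-0.05],
    [0,0.6,-0.05],
    [0,0.6,-0.05],
    [0,0.6,-0.05],
    [0,0.6,-0.05],
    [0,0.6,-0.05],
    [0,0.6,-0.05],
    [0,0.6,-0.05]
  ],
  "rotation": [
    [0,0,0],
    [0,0,0],
    [0,0,0],
    [0,0,0],
    [0,0,0],
    [0,0,0],
    [0,0,0],
    [0,0,0],
    [0,0,0],
    [0,0,0]
  ],
  "hand": [-1,-1,-1,-1,-1,-1,-1,-1,-1,-1]
}}

```text
time_s: 42.57
tcp_pos: [0.4345, -0.1757, 0.1993]
ee_rot: [-0.636, 0.772, 0.0, -0.0]
ft_force: [0.2, -0.8, -0.3]
grip_width: 0.0869
```

```bash
python3 - <<'E'
from h import *
plan([])
q,d=grab_frame('side');p,e=grab_frame('top')
# heights from depth
def pts(n,dm,box):
    m=camera_model(n);T=m['camera_from_world'];u0,v0,u1,v1=box
    v,u=np.mgrid[v0:v1,u0:u1];z=dm[v0:v1,u0:u1];c=np.stack([(u-m['cx'])/m['fx']*z,-(v-m['cy'])/m['fy']*z,-z],-1)
    return (c-T[:3,3])@T[:3,:3]
for nm,c,hx,hy in(('punch top',(.5805,-.2045),.006,.006),('guide',(.5805,-.2045),.031,.05),('sp',(.6225,.162),.028,.044)):
    w=pts('top',e,(0,0,512,384)).reshape(-1,3);w=w[(abs(w[:,0]-c[0])<hx)&(abs(w[:,1]-c[1])<hy)]
    print(nm,len(w),np.percentile(w[:,2],[5,25,50,75,95]).round(4))
w=pts('top',e,(150,140,420,290)).reshape(-1,3);k=w[(w[:,2]>.108)&(w[:,2]<.135)&(abs(w[:,0]-.58)<.03)&(abs(w[:,1]+.205)<.03)];print('punch top c',len(k),k.mean(0) if len(k) else None)
crop2=lambda a,u,v,w,h,s:cv2.resize(a[v:v+h,u:u+w,::-1],None,fx=s,fy=s,interpolation=2)
cv2.imwrite('pics/v12.png',np.vstack([np.hstack([crop2(q,250,200,80,120,5),np.zeros((600,0,3),np.uint8),crop2(p,160,130,100,150,4)])]))
E
```

```text
t 42.57 at [ 0.4345 -0.1757  0.1993] f [ 0.2 -0.8 -0.3] w 0.0869
punch top 15 [0.1179 0.1192 0.1199 0.1206 0.1212]
guide 418 [0.0475 0.0559 0.0575 0.0603 0.119 ]
sp 846 [0.0121 0.0368 0.0445 0.0465 0.0492]
punch top c 49 [ 0.5825263  -0.20105313  0.11774397]
```

View pics/v12.png

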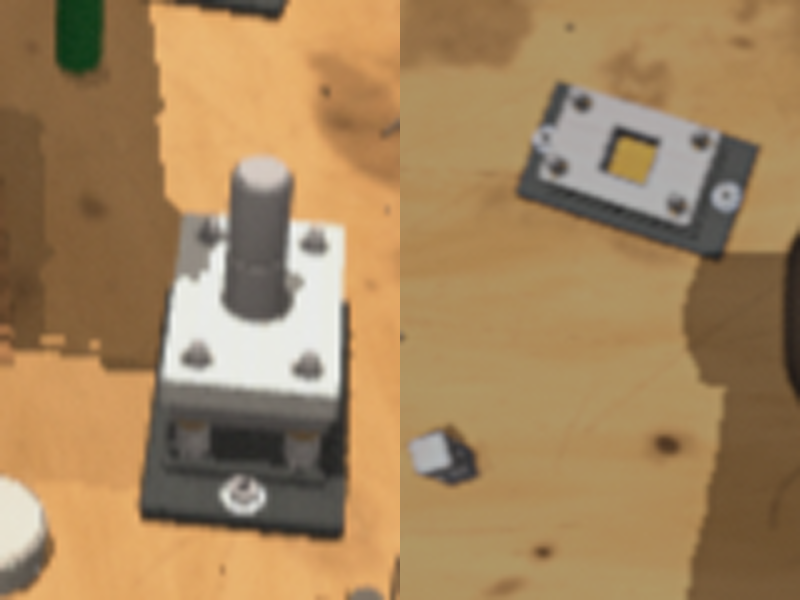

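```bash
python3 -c "
from station import *
print(hand_in())"
```

```text
the job is handed in; nothing more can be done
None
```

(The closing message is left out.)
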